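# Clamp a collar and lock the clamping nut with a jam nut

### The job

Swing the blue clamp strap by its red pin until its pad is over the middle of the black collar, then screw the large dark lower nut down until it seats on the strap. Then run the small brass jam nut down the same stud and tighten it firmly against the lower nut, flattening the spring washer, so that the pair is locked. Leave the collar where it stands and do not disturb the loose parts on the bench.

Things in the scene. Friction and masses are not known exactly. Their poses are not given: they have to be found in the camera images.
- clamp_base: fixed aluminium base plate, 180 x 110 x 12 mm, with an upright threaded stud 20 mm thick, its top 98 mm above the table. Origin: on the stud's axis at the plate's underside (table level); x points along the plate to the collar's end (plate from x -55 to +125 mm), z up. Four low cap screws at the corners
- collar: black steel ring, the work to be clamped, 43 mm in diameter, 19 mm high, standing loose on the plate about 85 mm from the stud, its top at 31 mm above the table. Origin: centre of its underside. The strap passes 1 mm above it
- strap (a joint): angle of the blue clamp strap about the stud, rad; 0 = along the base's x axis, grows clockwise seen from above; range -0.6 to 1.7. Light friction (0.12 N m), stays where it is left. The strap is 30 mm wide, 12 mm thick, top at 44 mm above the table (46 mm at the steel washer round the stud), and reaches 117 mm from the stud's axis
- strap_pad (a point): point on the strap's underside, 85 mm from the stud's axis (32 mm above the table), that must come over the collar's centre; x points outward along the strap, z up
- strap_pin (a point): centre of the top of the red pin that stands on the strap 110 mm from the stud's axis: 12 mm in diameter, from 44 to 72 mm above the table; grip or push it to swing the strap
- lower_nut (a joint): angle of the large dark hex nut on the stud, rad; grows clockwise seen from above (tightening), sinking 12 mm a turn (1.91 mm a rad); it seats hard on the strap's washer at 1.5. Running friction 0.15 N m; stays where it is left
- lower_nut_mid (a point): centre of the lower nut (46 mm across flats, 53 mm across corners, 20 mm high), on the stud's axis; seated it stands 56 mm above the table, so its underside is at 46 mm. Its x axis is square to one flat and turns with the nut; flats every 60 degrees, z up. A spring washer 31 mm wide and 3 mm high lies on it
- jam_nut (a joint): running turn of the small brass hex nut above the lower one on the same stud, rad; grows clockwise seen from above (tightening), sinking 12 mm a turn (1.91 mm a rad); at 3.6 it meets the spring washer on the seated lower nut. Running friction 0.06 N m; stays where it is left
- jam_tight (a joint): further turn of the same brass nut after jam_nut has reached 3.6, rad: 0 = just touching, grows clockwise as the nut flattens the spring washer, against 0.22 N m; hard stop at 0.9 (washer flat). It stays where it is left. Tight from 0.5 on
- jam_nut_mid (a point): centre of the jam nut (30 mm across flats, 35 mm across corners, 18 mm high), on the stud's axis; at the touch it stands 78 mm above the table. Its x axis is square to one flat and turns with the nut; flats every 60 degrees, z up
- spanner: loose open spanner, 149 mm long, lying on the table to the right; bystander, origin at the middle of its underside
- bush_brass: loose brass bush, 28 mm in diameter, 22 mm high; bystander, origin at the centre of its underside
- electrical_tape: loose roll of black tape, 58 mm in diameter, 19 mm high; bystander, origin at the centre of its underside
Things that resemble listed ones, but are neither listed nor needed, are in the scene too. What is shaped like the collar but purple is not meant.

How it is judged:
On the way, in this order (a step that is already met when the one before it is completed fails the run):
1. the strap's pad is over the collar (horizontal distance between strap_pad and collar below 0.012 m), for 0.2 s.
2. the lower nut is screwed down onto the strap, which is still over the collar (horizontal distance between strap_pad and collar below 0.012 m and value of joint lower_nut above 1.4 rad), for 0.2 s.
3. the jam nut is tightened against the seated lower nut (all of step 2 and value of joint jam_tight above 0.5 rad), for 0.2 s.
At the end, for the whole second after the job is handed in: The strap's pad is within 12 mm (horizontally) of the collar's centre, the lower nut is seated (reads over 1.4), the jam nut is tight against it (jam_tight reads over 0.5), and the collar stands upright within 10 mm of where it began (all of step 3 and distance of collar from where it was at the start of the episode below 0.01 m and angle between collar's own z axis and vertical below 0.1 rad); the robot touches nothing.
It fails at once if the collar is pushed away (distance of collar from where it was at the start of the episode above 0.015 m).
It fails at once if the spanner is disturbed (distance of spanner from where it was at the start of the episode above 0.03 m).
It fails at once if the brass bush is disturbed (distance of bush_brass from where it was at the start of the episode above 0.03 m).
It fails at once if the roll of tape is disturbed (distance of electrical_tape from where it was at the start of the episode above 0.03 m).
It also fails if it takes over 72 s, if anything falls off the work surface, if the arm or the gripper's body presses on something with over 40 N, if the wrist force passes 120 N, or if a joint passes its speed limit or range.

### The arm

A 7-joint arm with a two-finger parallel gripper is mounted at the origin on a cart in front of the work surface, level with it; the furniture and walls round the work are solid. World frame = base frame: x ahead of the robot, y to its left, z up, the work surface at z = 0. Lengths are in m, angles in rad, forces in N, time in s.
With the tool pointing down it reaches from about 0.4 to 0.85 m from the base axis. Payload 10.4 kg.
Tool frame: the origin (TCP) lies at the very end of the fingers, on their centre line; the grasp point (between the pads) lies 19 mm behind it (manip.grip_depth is the distance from the TCP to the grasp point, in m); z points along the fingers, x is the direction in which the jaws open and shut, and the axes are right-handed (so a half turn about z gives the same grasp; the last joint's range is limited). The gripper opens to 85 mm and grips with 20 to 120 N. Pads are 22 mm wide; open, the fingers measure 114 mm over their backs; the gripper's body (76 mm by 85 mm) begins 54 mm behind the grasp point. The pads swing forward as they close: fully open they stand 13 mm farther back than shut.
Start: joints at [-1.141, 0.332, -0.065, 1.46, 0.022, 1.35, -0.088], TCP at [0.273, 0.562, 0.231] pointing down, gripper open.
Joint ranges: [-2.6, 2.6], [-0.5, 2.12], [-1.47, 1.34], [0.16, 2.42], [-1.27, 4.41], [0.06, 2.06], [-2.6, 2.6]. Speed limits (rad/s): [2.22, 2.22, 2.79, 2.79, 3.14, 3.14, 3.14].

### API

Orientations are given as a unit quaternion [x, y, z, w].
In Python, from workcell import manip, cams gives the robot as it stands. The module is installed in compiled form; this text tells all that it offers.
- The arm moves only by the tool move_arm, never from a script. Its arguments are lists of equal length, an entry for each row: "claw": the opening, from 0 (shut) to 1 (fully open); "dp": the shift along the tool's x, y, z as a fraction of full scale, a list of three; "turn": the turn, a rotation vector about the tool's x, y, z as a fraction of full scale, a list of three. A call has 1 to 8 rows; each row shifts and turns the commanded pose from where the row before left it, along the tool's axes as they then stand; what a row does not reach is not made up. Full scale, the value 1, is 200 mm for a shift and 45 degrees for a turn. A row lasts 1/12 s, in which the tool goes at most 41.7 mm and 7.16 degrees, less where a joint would pass 70% of its speed; a pose out of reach is approached as far as the arm can. A call with a number of a shift or a turn outside -1 to 1 is refused whole. A call with a gripper value outside its range is refused whole. The fingers move at their own pace and stop on an object; "grip_force" is the grip in N (left out, the last holds). Time passes only in rows, so rows that do not move let the fingers close. It gives the time, the measured TCP pose, the force and the opening at its end, in the units of the state.
- manip.get_obs(): the state, without advancing time (a new reading comes with each control period).
- cams.camera(name): name is "side" or "top"; returns the picture (384x512x3 uint8, red, green, blue); there is no depth.
- cams.camera_info(name): a dict with "fx", "fy", "cx", "cy" (pixels), "dist" ([k1, k2, p1, p2, k3] as OpenCV has them; the pictures are not rectified), "pose" (4x4, takes a point from camera to world coordinates). Camera axes: x right, y down, z forward; pixel columns grow to the right and rows downward; lengths in m; the calibration is good to about 2 mm. A picture is of the moment at which its call begins. camera_info takes no time and is no camera call.
- manip.hand_in(): hands the job in, once; it reports no verdict.
The state is a dict: "clock": time; "joint_pos": joint angles; "joint_velocities": joint speeds; "tau": joint torques, N m; "position": TCP position; "ee_rot": TCP orientation; "ft_force": force on the tool from outside, world axes, zero at the start; "torque": the same for the moment, N m; "grip_width": opening from 0.0 (shut) to 1.0 (fully open).
Only numpy, scipy, OpenCV 4.12 (cv2) and the standard library are available. Lean on these libraries where they do the work, as an engineer would, in place of code of your own. Each camera call takes 0.05 s, during which the arm holds its last target.

## Working session

There is one attempt and no reset: what is moved stays moved. The work goes in short steps, Python scripts to look and compute and a tool call to move; the robot and the scene stay as the last step left them, time stands still between calls to the robot, and variables do not carry over. Pictures are saved under pics/ and viewed, and the job is handed in when it is done.

Besides the shell and the picture viewer there is one more tool, called after ">>>" by a JSON object that holds its "fn" and its "kwargs", one argument or row to a line. move_arm: Moves the arm, as the interface text tells. Shift numbers are shares of 200 mm and turn numbers shares of 45 degrees, none past 1 either way. Its arguments: {"type":"object","properties":{"claw":{"type":"array","items":{"type":"number"}},"dp":{"type":"array","items":{"type":"array","items":{"type":"number"}}},"turn":{"type":"array","items":{"type":"array","items":{"type":"number"}}},"grip_force":{"type":"number"}},"required":["claw","dp","turn"]}

```bash
mkdir -p pics; python3 - <<'E'
from workcell import manip,cams
import cv2,numpy as np
for n in("side","top"):
    im=cams.camera(n); cv2.imwrite(f"pics/{n}0.png",cv2.cvtColor(im,cv2.COLOR_RGB2BGR))
    i=cams.camera_info(n); print(n,i["fx"],i["fy"],i["cx"],i["cy"],i["dist"]); print(np.round(i["pose"],3))
print(manip.get_obs())
E
```

```text
side 480.0622861026499 480.0622861026499 250.25665154515056 188.46493251956323 [-0.07868031  0.          0.          0.          0.        ]
[[-0.833 -0.226  0.505 -0.017]
 [-0.553  0.319 -0.77   0.657]
 [ 0.013 -0.92  -0.391  0.566]
 [ 0.     0.     0.     1.   ]]
top 486.82768011981454 486.82768011981454 249.21863240626448 197.05793607028008 [-0.13506001  0.          0.          0.          0.        ]
[[ 0.021 -0.98   0.196  0.381]
 [-1.    -0.018  0.017 -0.252]
 [-0.013 -0.197 -0.98   1.201]
 [ 0.     0.     0.     1.   ]]
{'clock': 0.1, 'joint_pos': array([-1.14060971,  0.33277549, -0.06468354,  1.46084692,  0.02161682,
        1.34989415, -0.08851612]), 'joint_velocities': array([ 8.08607834e-04, -5.38902250e-04, -4.08125402e-06, -2.48362771e-03,
        1.99618333e-04,  8.74086272e-04, -3.27262307e-04]), 'tau': array([ 1.25736711e-03, -6.26742411e+01,  4.93122381e-02, -3.92432463e+01,
        1.64679671e-02,  7.16557464e-03, -3.86676973e-06]), 'position': array([0.27329346, 0.56171685, 0.23062115]), 'ee_rot': array([ 8.47785524e-01,  5.30338881e-01, -4.99028126e-04,  3.57836378e-04]), 'ft_force': array([-0.3074985 ,  1.12252436,  0.10735153]), 'torque': array([-0.04563863, -0.00135576, -0.02065502]), 'grip_width': 1.001051715814582}
```

View pics/side0.png

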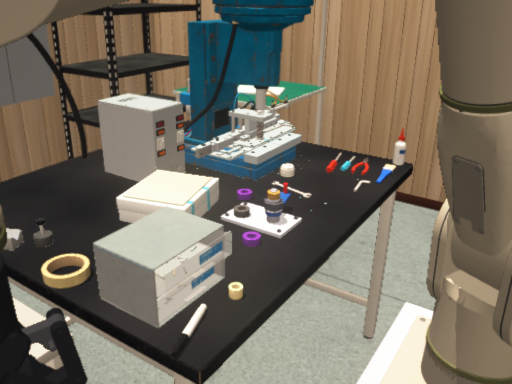

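View pics/top0.png

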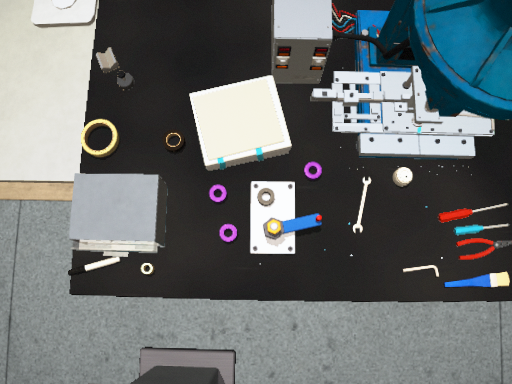

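```bash
cat > h.py <<'E'
from workcell import manip,cams
import cv2,numpy as np
def info(n):
    i=cams.camera_info(n);K=np.array([[i["fx"],0,i["cx"]],[0,i["fy"],i["cy"]],[0,0,1]]);return K,np.array(i["dist"]),np.array(i["pose"])
def ray(n,u,v):
    K,d,P=info(n);p=cv2.undistortPoints(np.array([[[u,v]]],float),K,d)[0,0]
    return P[:3,3],P[:3,:3]@np.array([p[0],p[1],1])
def onz(n,u,v,z):
    o,d=ray(n,u,v);return o+d*(z-o[2])/d[2]
def proj(n,X):
    K,d,P=info(n);Pi=np.linalg.inv(P);r,_=cv2.Rodrigues(Pi[:3,:3])
    return cv2.projectPoints(np.array(X,float).reshape(-1,3),r,Pi[:3,3],K,d)[0][:,0]
def tri(a,b):
    (o1,d1),(o2,d2)=ray("top",*a),ray("side",*b)
    s=np.linalg.lstsq(np.c_[d1,-d2],o2-o1,rcond=None)[0]
    p,q=o1+d1*s[0],o2+d2*s[1];return (p+q)/2,np.linalg.norm(p-q)
def snap(n,name,box,s=6):
    im=cams.camera(n);u0,v0,u1,v1=box
    c=cv2.resize(im[v0:v1,u0:u1],None,fx=s,fy=s,interpolation=cv2.INTER_CUBIC)
    cv2.imwrite(f"pics/{name}.png",cv2.cvtColor(c,cv2.COLOR_RGB2BGR));return im
E
python3 - <<'E'
from h import *
for n,b in(("top",(205,150,335,250)),("side",(210,170,320,250))):
    im=cv2.imread(f"pics/{n}0.png");c=cv2.resize(im[b[1]:b[3],b[0]:b[2]] if n=="side" else im[165:265,205:335],None,fx=6,fy=6,interpolation=cv2.INTER_CUBIC)
    cv2.imwrite(f"pics/{n}0z.png",c)
    h=cv2.cvtColor(im,cv2.COLOR_BGR2HSV)
    def m(name,mask,x0,y0,x1,y1):
        k=np.zeros(mask.shape,np.uint8);k[y0:y1,x0:x1]=mask[y0:y1,x0:x1]
        nn,l,st,ce=cv2.connectedComponentsWithStats(k)
        for j in range(1,nn):
            if st[j,4]>5: print(n,name,st[j],ce[j].round(1))
    r=(205,160,335,265) if n=="top" else (210,165,320,245)
    m("blue",((h[...,0]>100)&(h[...,0]<125)&(h[...,1]>150)&(h[...,2]>60)).astype(np.uint8),*r)
    m("red",(((h[...,0]<6)|(h[...,0]>172))&(h[...,1]>150)&(h[...,2]>60)).astype(np.uint8),*r)
    m("brass",((h[...,0]>12)&(h[...,0]<28)&(h[...,1]>110)&(h[...,2]>60)).astype(np.uint8),*r)
    m("plate",((h[...,1]<40)&(h[...,2]>170)).astype(np.uint8),*r)
E
```

```text
top blue [283 213  39  20 443] [301.  222.9]
top red [316 215   6   6  28] [318.8 217.6]
top brass [267 219  14  16 105] [273.7 226.8]
top plate [205 160  13   6  63] [210.3 162.1]
top plate [224 160   6   2   8] [226.  160.2]
top plate [ 250  181   45   73 2462] [271.6 217.3]
top plate [261 194  10   7  54] [265.5 197. ]
top plate [270 223   8   7  41] [273.6 226. ]
side blue [216 165  33  10 163] [234.  168.8]
side blue [242 165   7   1   7] [245. 165.]
side blue [252 165   3   3   7] [253.  166.3]
side blue [258 165  16   7  46] [265.  167.8]
side blue [252 171   5   6  23] [253.5 173.3]
side blue [281 192   9  10  51] [284.5 196.2]
side red [283 182   5  11  40] [285.  186.8]
side brass [267 189  13  11  94] [272.9 194.5]
side plate [281 165  12   5  44] [286.3 166.6]
side plate [210 177   9  11  52] [213.  180.8]
side plate [273 181  10   5  16] [277.4 183.2]
side plate [288 187  22  10  40] [298.9 191.5]
side plate [271 188   6   4  20] [273.3 189.6]
side plate [240 203   4   2   7] [241.7 203.6]
side plate [ 221  203   81   33 1065] [262.4 220.2]
side plate [210 221  13  12  90] [214. 226.]
side plate [224 231   6   4   9] [226.3 232.7]
```

View pics/top0z.png

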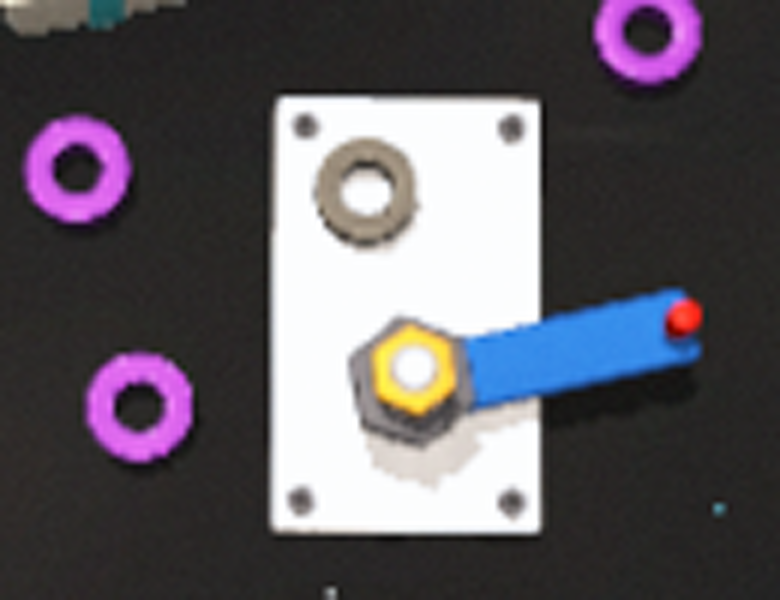

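View pics/side0z.png

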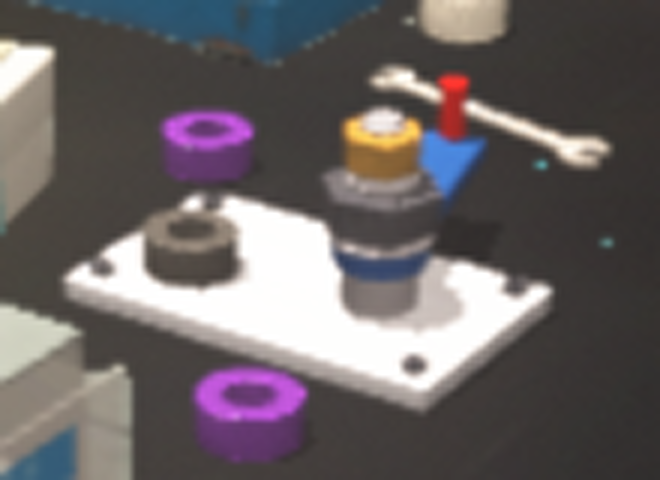

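```bash
python3 - <<'E'
from h import *
f=lambda U,V:((U+.5)/6-.5+205,(V+.5)/6-.5+165)
g=lambda U,V:((U+.5)/6-.5+210,(V+.5)/6-.5+170)
c=[onz("top",*f(*p),.012) for p in((275,97),(542,97),(542,533),(271,533))]
c=np.array(c);print("corners",c.round(4).tolist())
print("centre",c.mean(0),"len",np.linalg.norm(c[0]-c[3]),np.linalg.norm(c[1]-c[2]),"wid",np.linalg.norm(c[0]-c[1]))
ax=(c[0]+c[1]-c[2]-c[3])/2;ax/=np.linalg.norm(ax);print("base x",ax,"stud from plate",c.mean(0)-ax*.035)
print("collar",onz("top",*f(366,189),.031),onz("side",*g(190,225),.031))
print("stud",onz("top",*f(413,367),.098),onz("side",*g(385,119),.098), tri(f(413,367),g(385,119)))
print("pin",onz("top",*f(685,313),.072),onz("side",*g(455,84),.072),tri(f(685,313),g(455,84)))
for n,p in(("purp",(78,168)),("purp",(648,31)),("purp",(140,406))):print(n,onz("top",*f(*p),.019))
print("spanner",onz("top",366,180,.0),onz("top",357,230,0), "tri bush",onz("top",147,269,.02))
E
```

```text
corners [[0.6608, -0.234, 0.012], [0.6628, -0.3457, 0.012], [0.4808, -0.3462, 0.012], [0.4788, -0.2361, 0.012]]
centre [ 0.5707866  -0.29049926  0.012     ] len 0.1819860417656318 0.18199779153715945 wid 0.11167145381131968
base x [0.99997418 0.00718626 0.        ] stud from plate [ 0.53578751 -0.29075078  0.012     ]
collar [ 0.61834933 -0.27227988  0.031     ] [ 0.62352412 -0.27797273  0.031     ]
stud [ 0.53590991 -0.2900147   0.098     ] [ 0.53558911 -0.29185192  0.098     ] (array([ 0.53530263, -0.29024711,  0.09872416]), np.float64(0.0011276969236608501))
pin [ 0.56273521 -0.39725398  0.072     ] [ 0.56121882 -0.39730287  0.072     ] (array([ 0.5621501 , -0.39758115,  0.07178474]), np.float64(0.0013714702214386702))
purp [ 0.62751765 -0.15313042  0.019     ]
purp [ 0.69029566 -0.38947299  0.019     ]
purp [ 0.52888688 -0.18170387  0.019     ]
spanner [ 0.67106548 -0.52825037  0.        ] [ 0.54244581 -0.50222968  0.        ] tri bush [0.43450031 0.01290366 0.02      ]
```

```bash
cat >> h.py <<'E'
from scipy.spatial.transform import Rotation as R
def plan(target,yaw,n,obs=None):
    """n rows to pose (tool down, tool-x yaw deg); prints uniform dp/turn rows, tool frame"""
    o=obs or manip.get_obs();p=np.array(o["position"]);r=R.from_quat(o["ee_rot"])
    y=np.radians(yaw);T=R.from_matrix(np.array([[np.cos(y),np.sin(y),0],[np.sin(y),-np.cos(y),0],[0,0,-1]]).T)
    rv=(r.inv()*T).as_rotvec()/n;d=(np.array(target)-p)/n
    for k in range(n):
        print(k,(r.inv().apply(d)/.2).round(4).tolist(),(rv/np.radians(45)).round(4).tolist());r=r*R.from_rotvec(rv)
def state():
    o=manip.get_obs();m=R.from_quat(o["ee_rot"]).as_matrix()
    print("t",round(o["clock"],2),"p",np.round(o["position"],4),"yaw",round(np.degrees(np.arctan2(m[1,0],m[0,0])),2),"z",m[:,2].round(3),"F",np.round(o["ft_force"],1),"T",np.round(o["torque"],2),"g",round(o["grip_width"],3),"q",np.round(o["joint_pos"],2))
E
python3 - <<'E'
from h import *
im=cv2.imread("pics/top0.png");h=cv2.cvtColor(im,cv2.COLOR_BGR2GRAY)
big=cv2.resize(h,None,fx=8,fy=8,interpolation=cv2.INTER_CUBIC)
k=(big<190).astype(np.uint8);x0,y0,x1,y1=255*8,185*8,278*8,209*8
s=np.zeros_like(k);s[y0:y1,x0:x1]=k[y0:y1,x0:x1]
cs,_=cv2.findContours(s,cv2.RETR_EXTERNAL,cv2.CHAIN_APPROX_NONE);c=max(cs,key=cv2.contourArea)
e=cv2.fitEllipse(c);print((np.array(e[0])+.5)/8-.5,np.array(e[1])/8,cv2.minEnclosingCircle(c))
u=(np.array(e[0])+.5)/8-.5;print(onz("top",*u,.031),onz("top",*u,.0215))
for z in(.031,.0215):print(proj("top",[.6195,-.2725,z]))
state();plan((.56,-.395,.23),-28,30)
E
```

```text
[265.54971313 196.86376953] [17.02842522 18.48105812] ((2128.0, 1578.5), 74.47325134277344)
[ 0.61639567 -0.27222476  0.031     ] [ 0.61830754 -0.27238731  0.0215    ]
[[265.67961613 195.62525132]]
[[265.60204833 196.39175103]]
t 0.1 p [0.2733 0.5617 0.2306] yaw 64.06 z [-0.    -0.001 -1.   ] F [-0.3  1.1  0.1] T [-0.05 -0.   -0.02] g 1.001 q [-1.14  0.33 -0.06  1.46  0.02  1.35 -0.09]
0 [-0.1225, 0.1127, 0.0003] [0.0, 0.0, 0.0682]
1 [-0.1163, 0.1191, 0.0003] [0.0, 0.0, 0.0682]
2 [-0.1097, 0.1252, 0.0002] [0.0, 0.0, 0.0682]
3 [-0.1029, 0.1309, 0.0002] [0.0, 0.0, 0.0682]
4 [-0.0957, 0.1362, 0.0002] [0.0, 0.0, 0.0682]
5 [-0.0883, 0.1411, 0.0002] [0.0, 0.0, 0.0682]
6 [-0.0806, 0.1456, 0.0002] [0.0, 0.0, 0.0682]
7 [-0.0727, 0.1497, 0.0002] [0.0, 0.0, 0.0682]
8 [-0.0646, 0.1534, 0.0002] [0.0, 0.0, 0.0682]
9 [-0.0563, 0.1567, 0.0002] [0.0, 0.0, 0.0682]
10 [-0.0478, 0.1594, 0.0002] [0.0, 0.0, 0.0682]
11 [-0.0392, 0.1618, 0.0002] [0.0, 0.0, 0.0682]
12 [-0.0305, 0.1636, 0.0002] [0.0, 0.0, 0.0682]
13 [-0.0217, 0.165, 0.0002] [0.0, 0.0, 0.0682]
14 [-0.0128, 0.166, 0.0002] [0.0, 0.0, 0.0682]
15 [-0.0039, 0.1664, 0.0002] [0.0, 0.0, 0.0682]
16 [0.005, 0.1664, 0.0001] [0.0, 0.0, 0.0682]
17 [0.0139, 0.1659, 0.0001] [0.0, 0.0, 0.0682]
18 [0.0228, 0.1649, 0.0001] [0.0, 0.0, 0.0682]
19 [0.0316, 0.1634, 0.0001] [0.0, 0.0, 0.0682]
20 [0.0403, 0.1615, 0.0001] [0.0, 0.0, 0.0682]
21 [0.0488, 0.1591, 0.0001] [0.0, 0.0, 0.0682]
22 [0.0573, 0.1563, 0.0001] [0.0, 0.0, 0.0682]
23 [0.0656, 0.153, 0.0001] [0.0, 0.0, 0.0682]
24 [0.0737, 0.1493, 0.0001] [0.0, 0.0, 0.0682]
25 [0.0816, 0.1451, 0.0001] [0.0, 0.0, 0.0682]
26 [0.0892, 0.1405, 0.0001] [0.0, 0.0, 0.0682]
27 [0.0966, 0.1356, 0.0001] [0.0, 0.0, 0.0682]
28 [0.1037, 0.1302, 0.0001] [0.0, 0.0, 0.0682]
29 [0.1105, 0.1245, 0.0001] [0.0, 0.0, 0.0682]
```

>>> {"fn": "move_arm", "kwargs": {
  "claw": [1,1,1,1,1,1,1,1],
  "dp": [
    [-0.122,0.113,0],
    [-0.116,0.119,0],
    [-0.11,0.125,0],
    [-0.103,0.131,0],
    [-0.096,0.136,0],
    [-0.088,0.141,0],
    [-0.081,0.146,0],
    [-0.073,0.15,0]
  ],
  "turn": [
    [0,0,0.068],
    [0,0,0.068],
    [0,0,0.068],
    [0,0,0.068],
    [0,0,0.068],
    [0,0,0.068],
    [0,0,0.068],
    [0,0,0.068]
  ]
}}

```text
clock: 0.77
position: [0.35, 0.3051, 0.231]
ee_rot: [0.941, 0.337, -0.0, -0.0]
ft_force: [1.1, 0.7, 0.6]
grip_width: 1.0
```

>>> {"fn": "move_arm", "kwargs": {
  "claw": [1,1,1,1,1,1,1,1],
  "dp": [
    [-0.065,0.153,0],
    [-0.056,0.157,0],
    [-0.048,0.159,0],
    [-0.039,0.162,0],
    [-0.03,0.164,0],
    [-0.022,0.165,0],
    [-0.013,0.166,0],
    [-0.004,0.166,0]
  ],
  "turn": [
    [0,0,0.068],
    [0,0,0.068],
    [0,0,0.068],
    [0,0,0.068],
    [0,0,0.068],
    [0,0,0.068],
    [0,0,0.068],
    [0,0,0.068]
  ]
}}

```text
clock: 1.43
position: [0.4268, 0.0502, 0.2312]
ee_rot: [0.992, 0.13, -0.0, -0.0]
ft_force: [0.3, 0.4, -0.3]
grip_width: 1.002
```

>>> {"fn": "move_arm", "kwargs": {
  "claw": [1,1,1,1,1,1,1,1],
  "dp": [
    [0.005,0.166,0],
    [0.014,0.166,0],
    [0.023,0.165,0],
    [0.032,0.163,0],
    [0.04,0.162,0],
    [0.049,0.159,0],
    [0.057,0.156,0],
    [0.066,0.153,0]
  ],
  "turn": [
    [0,0,0.068],
    [0,0,0.068],
    [0,0,0.068],
    [0,0,0.068],
    [0,0,0.068],
    [0,0,0.068],
    [0,0,0.068],
    [0,0,0.068]
  ]
}}

```text
clock: 2.1
position: [0.5042, -0.2044, 0.2312]
ee_rot: [0.997, -0.083, 0.0, -0.0]
ft_force: [0.9, 0.5, 0.5]
grip_width: 1.001
```

```bash
python3 - <<'E'
from h import *
state();plan((.562,-.397,.12),-28,8)
E
```

```text
t 2.1 p [ 0.5042 -0.2044  0.2312] yaw -9.51 z [ 0.  0. -1.] F [0.9 0.5 0.5] T [ 0.01 -0.02  0.01] g 1.001 q [-0.34  0.17  0.73  1.71 -0.12  1.31  0.24]
0 [0.0555, 0.1128, 0.0695] [-0.0, -0.0, 0.0514]
1 [0.06, 0.1104, 0.0695] [-0.0, -0.0, 0.0514]
2 [0.0644, 0.1079, 0.0695] [-0.0, -0.0, 0.0514]
3 [0.0687, 0.1052, 0.0695] [-0.0, -0.0, 0.0514]
4 [0.0729, 0.1024, 0.0695] [-0.0, -0.0, 0.0514]
5 [0.077, 0.0994, 0.0695] [-0.0, -0.0, 0.0514]
6 [0.0809, 0.0962, 0.0695] [-0.0, -0.0, 0.0514]
7 [0.0847, 0.0928, 0.0695] [-0.0, -0.0, 0.0514]
```

>>> {"fn": "move_arm", "kwargs": {
  "claw": [1,1,1,1,1,1,1,1],
  "dp": [
    [0.055,0.113,0.07],
    [0.06,0.11,0.07],
    [0.064,0.108,0.07],
    [0.069,0.105,0.07],
    [0.073,0.102,0.07],
    [0.077,0.099,0.07],
    [0.081,0.096,0.07],
    [0.085,0.093,0.07]
  ],
  "turn": [
    [0,0,0.051],
    [0,0,0.051],
    [0,0,0.051],
    [0,0,0.051],
    [0,0,0.051],
    [0,0,0.051],
    [0,0,0.051],
    [0,0,0.051]
  ]
}}

```text
clock: 2.77
position: [0.5627, -0.396, 0.1178]
ee_rot: [0.971, -0.241, -0.0, -0.0]
ft_force: [0.0, 0.7, 1.0]
grip_width: 0.998
```

```bash
python3 - <<'E'
from h import *
snap("side","s1",(200,120,330,220));snap("top","t1",(205,150,335,250))
state();plan((.562,-.397,.05),-28,6)
E
```

```text
t 2.87 p [ 0.5604 -0.398   0.1155] yaw -28.04 z [-0.005 -0.    -1.   ] F [-1.2 -0.4 -0.9] T [-0.02  0.01 -0.04] g 1.003 q [ 0.05  0.65  0.74  1.44 -0.44  1.23  0.35]
0 [0.0011, -0.0015, 0.0545] [0.0006, 0.001, -0.0002]
1 [0.001, -0.0015, 0.0545] [0.0006, 0.001, -0.0002]
2 [0.001, -0.0015, 0.0545] [0.0006, 0.001, -0.0002]
3 [0.0009, -0.0015, 0.0545] [0.0006, 0.001, -0.0002]
4 [0.0009, -0.0014, 0.0545] [0.0006, 0.001, -0.0002]
5 [0.0008, -0.0014, 0.0545] [0.0006, 0.001, -0.0002]
```

View pics/s1.png

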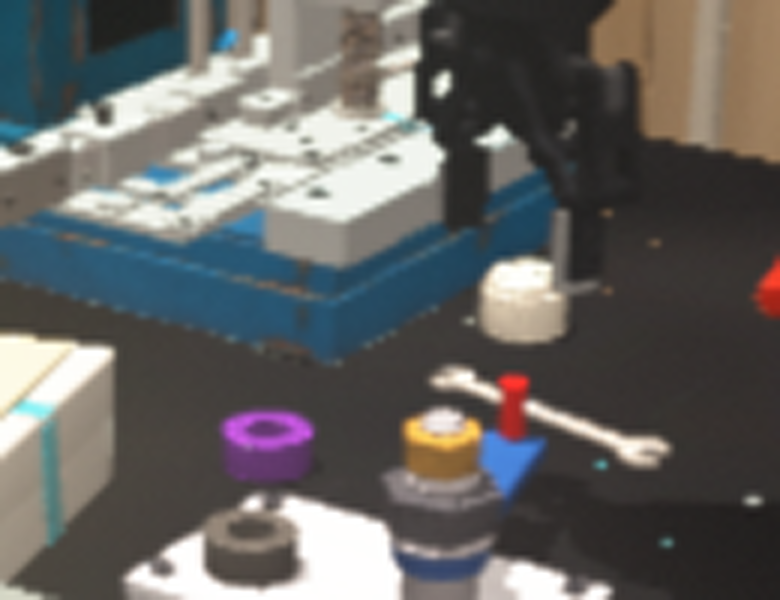

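View pics/t1.png

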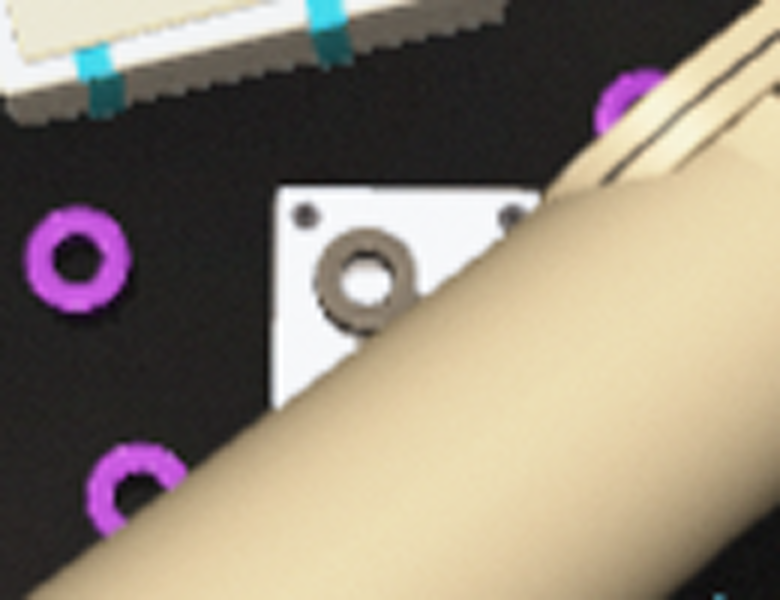

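```bash
python3 - <<'E'
from h import *
o=manip.get_obs();p=o["position"];p=np.array(p)
for q in (p,p+[0,0,.013]): print((proj("side",q)-[200,120])*6)
E
```

```text
[[519.04307527 291.03043074]]
[[520.27855192 263.52959082]]
```

>>> {"fn": "move_arm", "kwargs": {
  "claw": [1,1,1,1,1,1,1,1],
  "dp": [
    [0,0,0.06],
    [0,0,0.06],
    [0,0,0.06],
    [0,0,0.05],
    [0,0,0.05],
    [0,0,0.05],
    [0,0,0],
    [0,0,0]
  ],
  "turn": [
    [0,0,0],
    [0,0,0],
    [0,0,0],
    [0,0,0],
    [0,0,0],
    [0,0,0],
    [0,0,0],
    [0,0,0]
  ]
}}

```text
clock: 3.53
position: [0.5624, -0.3948, 0.0528]
ee_rot: [0.971, -0.24, -0.0, -0.0]
ft_force: [0.5, -0.1, -0.3]
grip_width: 1.0
```

```bash
python3 - <<'E'
from h import *
snap("side","s2",(200,120,330,220))
state()
E
```

```text
t 3.58 p [ 0.5627 -0.3952  0.0535] yaw -27.74 z [ 0. -0. -1.] F [-0.4 -0.4  0.8] T [ 0.04 -0.03 -0.01] g 0.997 q [ 0.07  0.71  0.7   1.49 -0.49  1.12  0.38]
```

View pics/s2.png

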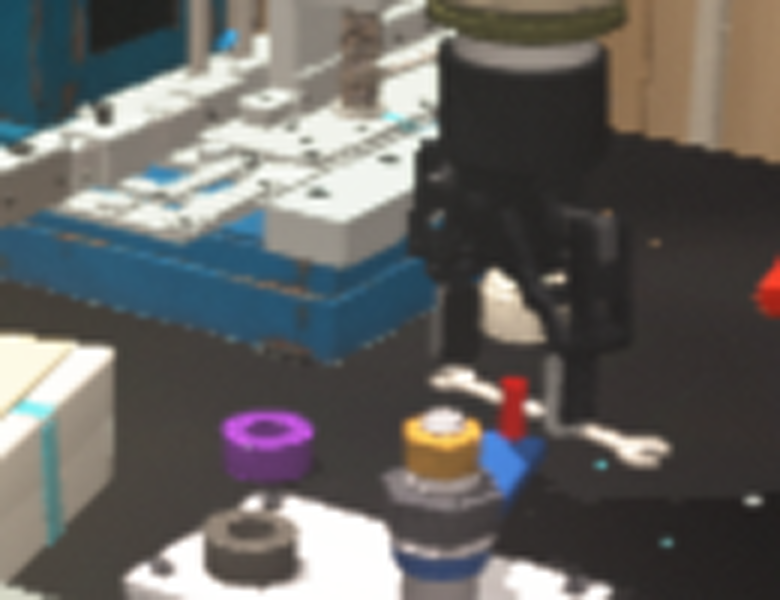

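>>> {"fn": "move_arm", "kwargs": {
  "claw": [0,0,0,0,0,0,0,0],
  "dp": [
    [0,0,0.01],
    [0,0,0.01],
    [0,0,0],
    [0,0,0],
    [0,0,0],
    [0,0,0],
    [0,0,0],
    [0,0,0]
  ],
  "turn": [
    [0,0,0],
    [0,0,0],
    [0,0,0],
    [0,0,0],
    [0,0,0],
    [0,0,0],
    [0,0,0],
    [0,0,0]
  ],
  "grip_force": 20
}}

```text
clock: 4.25
position: [0.5627, -0.3954, 0.0495]
ee_rot: [0.971, -0.24, 0.0, 0.0]
ft_force: [0.3, -0.5, 1.1]
grip_width: 0.128
```

```bash
python3 - <<'E'
from h import *
state()
o=manip.get_obs();p=np.array(o["position"]);r=R.from_quat(o["ee_rot"])
S=np.array([.5355,-.2905]);a0=np.degrees(np.arctan2(*(p[:2]-S)[::-1]));rad=np.linalg.norm(p[:2]-S);print(a0,rad)
a=np.radians(np.linspace(a0,12.2,17));q=S+rad*np.c_[np.cos(a),np.sin(a)]
for i in range(16):print(i,(r.inv().apply(np.r_[q[i+1]-q[i],0])/.2).round(3).tolist())
E
```

```text
t 4.25 p [ 0.5627 -0.3954  0.0495] yaw -27.75 z [ 0.001 -0.    -1.   ] F [ 0.3 -0.5  1.1] T [-0.27 -0.1   0.04] g 0.128 q [ 0.07  0.71  0.7   1.49 -0.49  1.12  0.38]
-75.43923336940546 0.10836181224596013
0 [0.037, -0.037, 0.0]
1 [0.033, -0.04, 0.0]
2 [0.029, -0.043, 0.0]
3 [0.025, -0.045, 0.0]
4 [0.02, -0.048, 0.0]
5 [0.016, -0.049, 0.0]
6 [0.011, -0.051, -0.0]
7 [0.006, -0.051, -0.0]
8 [0.001, -0.052, -0.0]
9 [-0.004, -0.052, -0.0]
10 [-0.009, -0.051, -0.0]
11 [-0.014, -0.05, -0.0]
12 [-0.018, -0.048, -0.0]
13 [-0.023, -0.046, -0.0]
14 [-0.027, -0.044, -0.0]
15 [-0.031, -0.041, -0.0]
```

>>> {"fn": "move_arm", "kwargs": {
  "claw": [0,0,0,0,0,0,0,0],
  "dp": [
    [0.037,-0.037,0],
    [0.033,-0.04,0],
    [0.029,-0.043,0],
    [0.025,-0.045,0],
    [0.02,-0.048,0],
    [0.016,-0.049,0],
    [0.011,-0.051,0],
    [0.006,-0.051,0]
  ],
  "turn": [
    [0,0,0],
    [0,0,0],
    [0,0,0],
    [0,0,0],
    [0,0,0],
    [0,0,0],
    [0,0,0],
    [0,0,0]
  ]
}}

```text
clock: 4.92
position: [0.6302, -0.3473, 0.0496]
ee_rot: [0.971, -0.239, 0.002, 0.001]
ft_force: [7.2, -8.5, -2.7]
grip_width: 0.131
```

```bash
python3 - <<'E'
from h import *
state()
o=manip.get_obs();p=np.array(o["position"]);r=R.from_quat(o["ee_rot"])
S=np.array([.5355,-.2905]);a0=np.degrees(np.arctan2(*(p[:2]-S)[::-1]));rad=np.linalg.norm(p[:2]-S);print(a0,rad)
a=np.radians(np.linspace(a0,12.2,8));q=S+np.linspace(rad,.110,8)[:,None]*np.c_[np.cos(a),np.sin(a)]
for i in range(7):print(i,(r.inv().apply(np.r_[q[i+1]-q[i],0])/.2).round(3).tolist())
E
```

```text
t 4.92 p [ 0.6302 -0.3473  0.0496] yaw -27.71 z [ 0.003 -0.003 -1.   ] F [ 7.2 -8.5 -2.7] T [-1.6  -1.56  0.14] g 0.131 q [ 0.    0.77  0.68  1.39 -0.5   1.15  0.27]
-30.97276847366927 0.11044134601695184
0 [-0.0, -0.059, -0.0]
1 [-0.007, -0.059, -0.0]
2 [-0.013, -0.058, -0.0]
3 [-0.019, -0.056, -0.0]
4 [-0.025, -0.054, -0.0]
5 [-0.03, -0.051, -0.0]
6 [-0.036, -0.047, -0.0]
```

>>> {"fn": "move_arm", "kwargs": {
  "claw": [0,0,0,0,0,0,0,0],
  "dp": [
    [0,-0.058,0],
    [-0.006,-0.059,0],
    [-0.013,-0.058,0],
    [-0.019,-0.056,0],
    [-0.025,-0.054,0],
    [-0.03,-0.051,0],
    [-0.036,-0.047,0],
    [0,0,0]
  ],
  "turn": [
    [0,0,0],
    [0,0,0],
    [0,0,0],
    [0,0,0],
    [0,0,0],
    [0,0,0],
    [0,0,0],
    [0,0,0]
  ]
}}

```text
clock: 5.58
position: [0.6495, -0.2583, 0.05]
ee_rot: [0.972, -0.235, 0.006, -0.004]
ft_force: [28.0, 6.9, -8.5]
grip_width: 0.113
```

```bash
python3 - <<'E'
from h import *
state()
snap("side","s3",(200,120,330,220));snap("top","t3",(205,150,335,250))
E
```

```text
t 5.58 p [ 0.6495 -0.2583  0.05  ] yaw -27.17 z [ 0.012  0.004 -1.   ] F [28.   6.9 -8.5] T [ 1.54 -5.82  0.29] g 0.113 q [-0.14  0.72  0.68  1.47 -0.49  1.12  0.16]
```

View pics/s3.png

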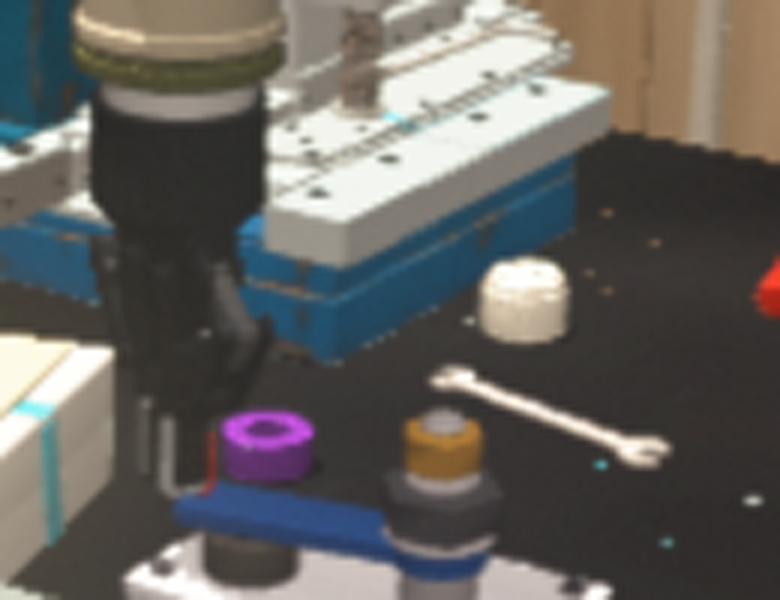

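View pics/t3.png

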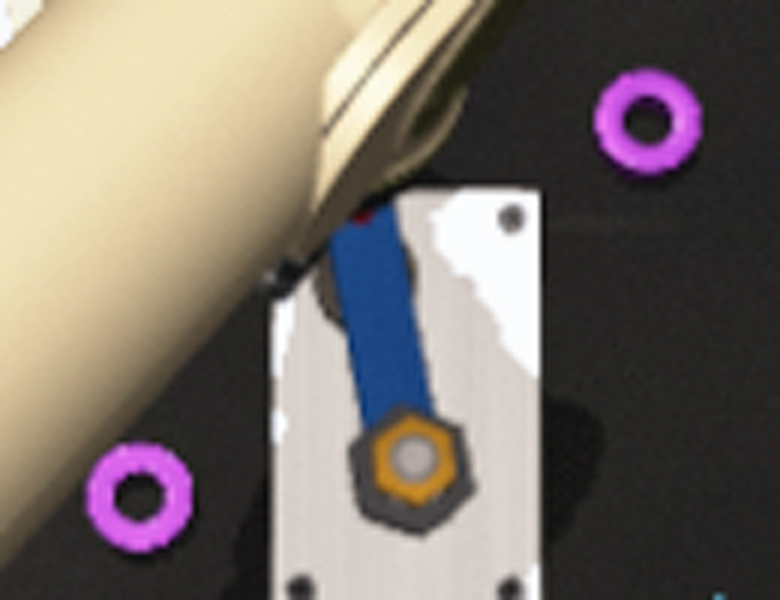

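>>> {"fn": "move_arm", "kwargs": {
  "claw": [0.6,0.6,0.6,0.6,0.6],
  "dp": [
    [0,0,0],
    [0,0,0],
    [0,0,0],
    [0,0,0],
    [0,0,0]
  ],
  "turn": [
    [0,0,0],
    [0,0,0],
    [0,0,0],
    [0,0,0],
    [0,0,0]
  ]
}}

```text
clock: 6.1
position: [0.6402, -0.2674, 0.049]
ee_rot: [0.971, -0.24, -0.0, -0.0]
ft_force: [0.0, -0.0, -0.7]
grip_width: 0.603
```

```bash
python3 - <<'E'
from h import *
state()
im=snap("top","t4",(205,150,335,250));h=cv2.cvtColor(im,cv2.COLOR_RGB2HSV)
k=((h[...,0]>100)&(h[...,0]<125)&(h[...,1]>150)&(h[...,2]>60));k[:180]=0;k[250:]=0;k[:,:250]=0;k[:,296:]=0
v,u=np.nonzero(k);print(len(u))
pts=[onz("top",np.mean(u[v==r]),r,.044)[:2] for r in np.unique(v) if 190<=r<=214]
print(np.round(pts,4)[::3].tolist())
a=np.array(pts);vx,vy,x,y=cv2.fitLine(a.astype(np.float32),cv2.DIST_L2,0,.01,.01).ravel();print(np.degrees(np.arctan2(vy,vx)),"line at stud",y+(0.5355-x)*vy/vx,"at collar x.619",y+(.619-x)*vy/vx)
E
```

```text
t 6.1 p [ 0.6402 -0.2674  0.049 ] yaw -27.78 z [-0.001  0.    -1.   ] F [ 0.  -0.  -0.7] T [0.02 0.03 0.03] g 0.603 q [-0.13  0.72  0.69  1.47 -0.49  1.12  0.16]
300
[[0.631, -0.2802], [0.6235, -0.279], [0.616, -0.2767], [0.6086, -0.2756], [0.6012, -0.2769], [0.5938, -0.2782], [0.5865, -0.2807], [0.5792, -0.2808], [0.5719, -0.2833]]
4.645081 line at stud -0.28407803 at collar x.619 -0.27729365
```

View pics/t4.png

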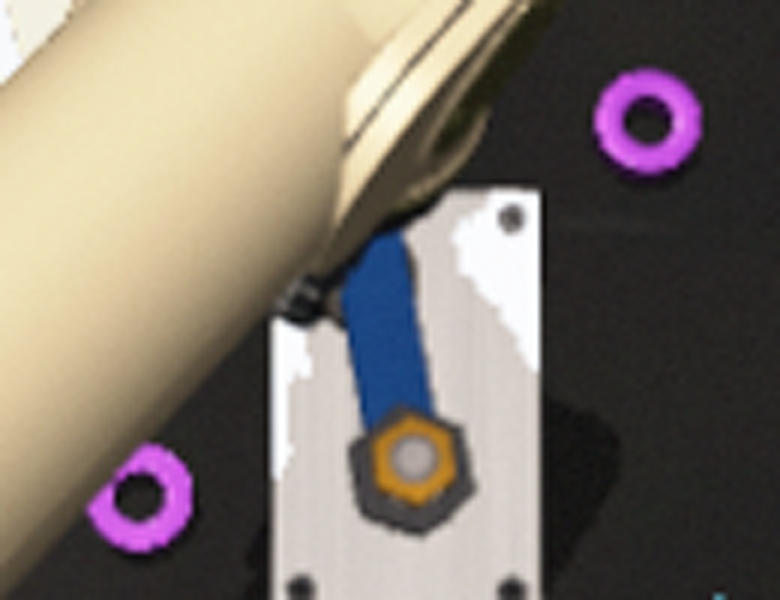

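```bash
python3 - <<'E'
from h import *
o=manip.get_obs();o["position"]=np.array(o["position"])+[0,0,.08]
plan((.5355,-.2903,.125),41,14,o)
E
```

```text
0 [-0.0293, 0.0246, 0.0015] [-0.0, 0.0, -0.1092]
1 [-0.0313, 0.022, 0.0015] [-0.0, 0.0, -0.1092]
2 [-0.0331, 0.0193, 0.0015] [-0.0, 0.0, -0.1092]
3 [-0.0346, 0.0164, 0.0015] [-0.0, 0.0, -0.1092]
4 [-0.0359, 0.0133, 0.0015] [-0.0, 0.0, -0.1092]
5 [-0.0369, 0.0102, 0.0015] [-0.0, 0.0, -0.1092]
6 [-0.0376, 0.007, 0.0015] [-0.0, 0.0, -0.1092]
7 [-0.0381, 0.0038, 0.0015] [-0.0, 0.0, -0.1092]
8 [-0.0383, 0.0005, 0.0015] [-0.0, 0.0, -0.1092]
9 [-0.0382, -0.0028, 0.0015] [-0.0, 0.0, -0.1092]
10 [-0.0378, -0.0061, 0.0015] [-0.0, 0.0, -0.1092]
11 [-0.0372, -0.0093, 0.0015] [-0.0, 0.0, -0.1092]
12 [-0.0362, -0.0124, 0.0015] [-0.0, 0.0, -0.1092]
13 [-0.035, -0.0155, 0.0015] [-0.0, 0.0, -0.1092]
```

>>> {"fn": "move_arm", "kwargs": {
  "claw": [0.7,0.8,0.9,1],
  "dp": [
    [0,0,-0.1],
    [0,0,-0.1],
    [0,0,-0.1],
    [0,0,-0.1]
  ],
  "turn": [
    [0,0,0],
    [0,0,0],
    [0,0,0],
    [0,0,0]
  ]
}}

```text
clock: 6.48
position: [0.6403, -0.2676, 0.1301]
ee_rot: [0.971, -0.24, -0.0, -0.0]
ft_force: [0.7, -1.2, -0.2]
grip_width: 0.998
```

```bash
python3 - <<'E'
from h import *
im=snap("top","t5",(205,150,335,250));snap("side","s5",(200,120,330,220))
big=cv2.resize(im,None,fx=8,fy=8,interpolation=cv2.INTER_CUBIC);h=cv2.cvtColor(big,cv2.COLOR_RGB2HSV)
k=((h[...,0]>10)&(h[...,0]<30)&(h[...,1]>110)&(h[...,2]>60)).astype(np.uint8)
s=np.zeros_like(k);s[210*8:240*8,260*8:290*8]=k[210*8:240*8,260*8:290*8]
cs,_=cv2.findContours(s,cv2.RETR_EXTERNAL,cv2.CHAIN_APPROX_NONE);c=max(cs,key=cv2.contourArea)
c=cv2.convexHull(c);ap=cv2.approxPolyDP(c,6,True)[:,0]
w=np.array([onz("top",*((q+.5)/8-.5),.094)[:2] for q in ap]);ctr=w.mean(0);print(ctr);print(np.degrees(np.arctan2(*(w-ctr).T[::-1])),np.linalg.norm(w-ctr,axis=1))
E
```

```text
[ 0.53425868 -0.29062321]
[   7.17346495  -46.0956367   -83.51359478 -115.37644661 -171.8891079
  134.35935561  108.9777339    62.9689397 ] [0.01871388 0.01837994 0.01573968 0.0167653  0.0167984  0.01716541
 0.01670705 0.01795188]
```

View pics/t5.png

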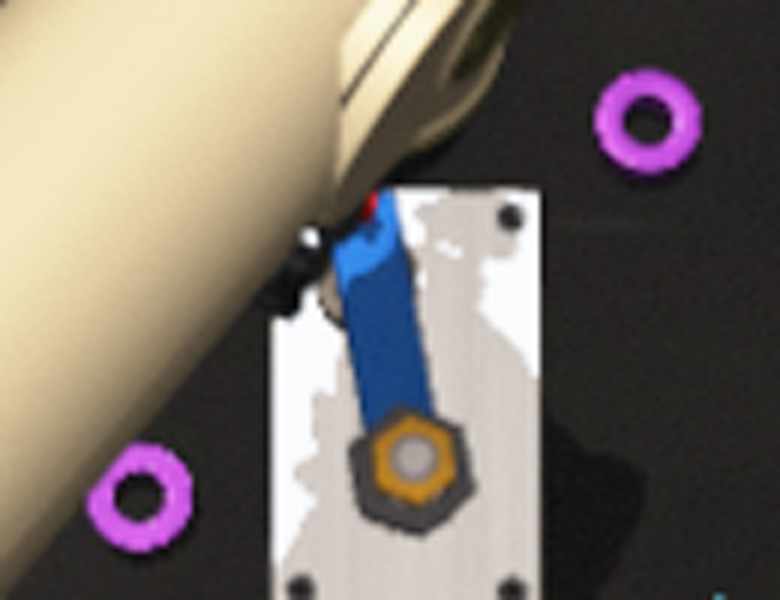

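View pics/s5.png

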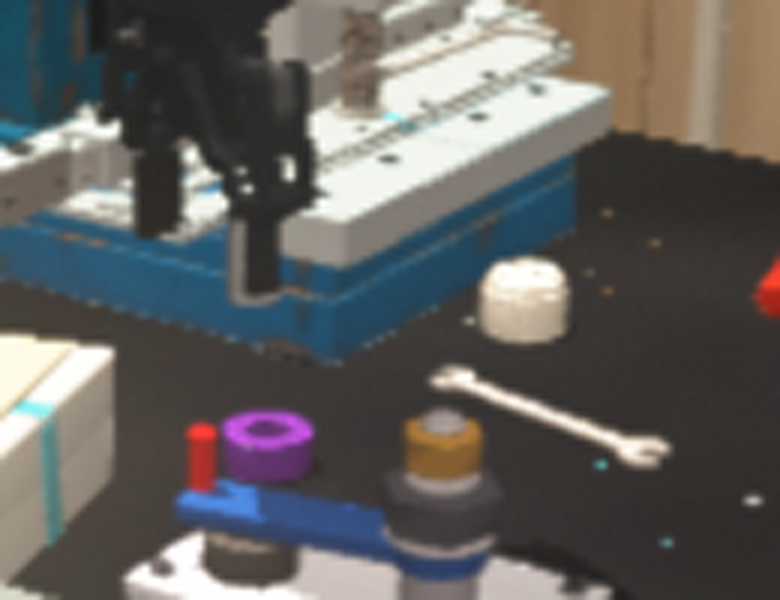

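>>> {"fn": "move_arm", "kwargs": {
  "claw": [1,1,1,1,1,1,1,1],
  "dp": [
    [-0.029,0.025,0],
    [-0.031,0.022,0],
    [-0.033,0.019,0],
    [-0.035,0.016,0],
    [-0.036,0.013,0],
    [-0.037,0.01,0],
    [-0.038,0.007,0],
    [-0.038,0.004,0]
  ],
  "turn": [
    [0,0,-0.109],
    [0,0,-0.109],
    [0,0,-0.109],
    [0,0,-0.109],
    [0,0,-0.109],
    [0,0,-0.109],
    [0,0,-0.109],
    [0,0,-0.109]
  ]
}}

```text
clock: 7.25
position: [0.5799, -0.2803, 0.1285]
ee_rot: [0.995, 0.102, -0.0, -0.0]
ft_force: [-0.9, 0.8, 0.7]
grip_width: 0.997
```

>>> {"fn": "move_arm", "kwargs": {
  "claw": [1,1,1,1,1,1,1],
  "dp": [
    [-0.038,0,0],
    [-0.038,-0.003,0],
    [-0.038,-0.006,0],
    [-0.037,-0.009,0],
    [-0.036,-0.012,0],
    [-0.035,-0.016,0],
    [0,0,0]
  ],
  "turn": [
    [0,0,-0.109],
    [0,0,-0.109],
    [0,0,-0.109],
    [0,0,-0.109],
    [0,0,-0.109],
    [0,0,-0.109],
    [0,0,0]
  ]
}}

```text
clock: 7.83
position: [0.5342, -0.2907, 0.1288]
ee_rot: [0.937, 0.35, -0.0, -0.0]
ft_force: [-1.1, -0.6, 0.9]
grip_width: 1.001
```

```bash
python3 - <<'E'
from h import *
state();plan((.5355,-.2903,.047),41,8)
E
```

```text
t 7.83 p [ 0.5342 -0.2907  0.1288] yaw 41.04 z [-0.001  0.    -1.   ] F [-1.1 -0.6  0.9] T [ 0.01 -0.02 -0.02] g 1.001 q [-0.    0.4   0.54  1.66 -0.22  1.14  1.31]
0 [0.0008, 0.0004, 0.0511] [-0.0002, 0.0001, 0.0001]
1 [0.0008, 0.0004, 0.0511] [-0.0002, 0.0001, 0.0001]
2 [0.0008, 0.0004, 0.0511] [-0.0002, 0.0001, 0.0001]
3 [0.0008, 0.0004, 0.0511] [-0.0002, 0.0001, 0.0001]
4 [0.0008, 0.0004, 0.0511] [-0.0002, 0.0001, 0.0001]
5 [0.0008, 0.0004, 0.0511] [-0.0002, 0.0001, 0.0001]
6 [0.0008, 0.0004, 0.0511] [-0.0002, 0.0001, 0.0001]
7 [0.0008, 0.0004, 0.0511] [-0.0002, 0.0001, 0.0001]
```

>>> {"fn": "move_arm", "kwargs": {
  "claw": [1,1,1,1,1,1,1,1],
  "dp": [
    [0.004,0.002,0.04],
    [0.003,0.001,0.05],
    [0,0,0.06],
    [0,0,0.06],
    [0,0,0.06],
    [0,0,0.06],
    [0,0,0.06],
    [0,0,0.02]
  ],
  "turn": [
    [0,0,0],
    [0,0,0],
    [0,0,0],
    [0,0,0],
    [0,0,0],
    [0,0,0],
    [0,0,0],
    [0,0,0]
  ]
}}

```text
clock: 8.5
position: [0.5364, -0.2888, 0.0447]
ee_rot: [0.937, 0.35, -0.001, -0.001]
ft_force: [0.1, -0.6, 0.4]
grip_width: 1.0
```

```bash
python3 - <<'E'
from h import *
state();snap("side","s6",(200,120,330,220))
E
```

```text
t 8.5 p [ 0.5364 -0.2888  0.0447] yaw 40.92 z [-0.003  0.001 -1.   ] F [ 0.1 -0.6  0.4] T [ 0.01  0.05 -0.04] g 1.0 q [ 0.02  0.51  0.5   1.72 -0.28  0.99  1.34]
```

View pics/s6.png

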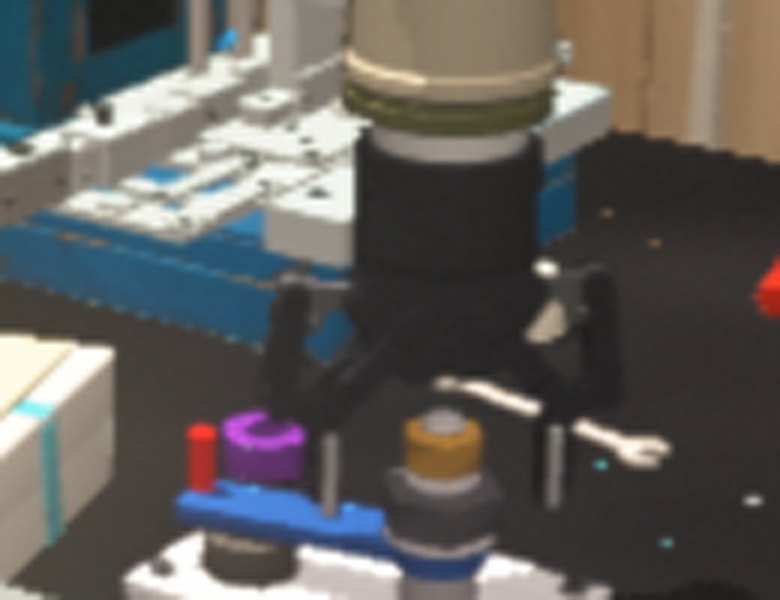

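>>> {"fn": "move_arm", "kwargs": {
  "claw": [0,0,0,0,0,0,0,0],
  "dp": [
    [-0.005,-0.003,-0.01],
    [0,0,0],
    [0,0,0],
    [0,0,0],
    [0,0,0],
    [0,0,0],
    [0,0,0],
    [0,0,0]
  ],
  "turn": [
    [0,0,0],
    [0,0,0],
    [0,0,0],
    [0,0,0],
    [0,0,0],
    [0,0,0],
    [0,0,0],
    [0,0,0]
  ],
  "grip_force": 50
}}

```text
clock: 9.22
position: [0.5357, -0.2908, 0.0508]
ee_rot: [0.937, 0.349, -0.0, 0.0]
ft_force: [-6.8, -1.6, 9.6]
grip_width: 0.524
```

```bash
python3 - <<'E'
from h import *
state();snap("side","s7",(200,120,330,220))
E
```

```text
t 9.22 p [ 0.5357 -0.2908  0.0508] yaw 40.87 z [ 0.    -0.001 -1.   ] F [-6.8 -1.6  9.6] T [-0.16  1.38  0.09] g 0.524 q [ 0.02  0.5   0.51  1.72 -0.28  1.    1.34]
```

View pics/s7.png

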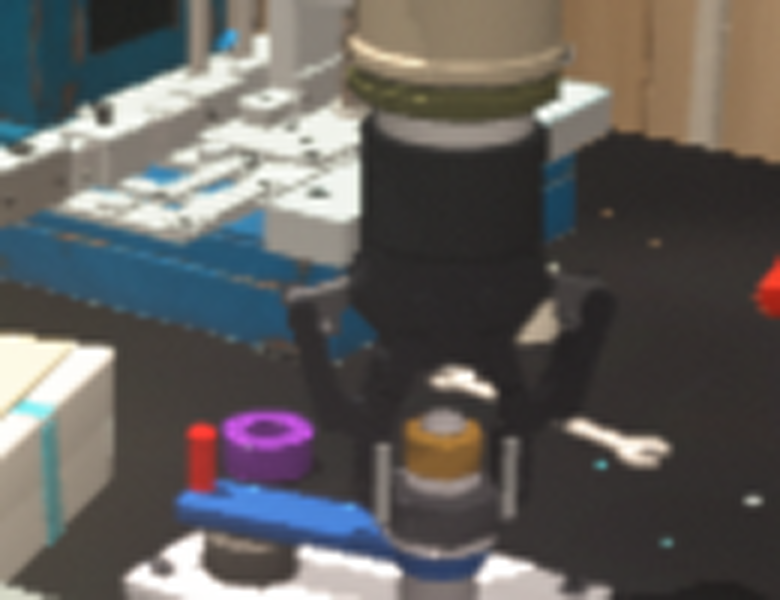

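>>> {"fn": "move_arm", "kwargs": {
  "claw": [0,0,0],
  "dp": [
    [0,0,-0.015],
    [0,0,-0.01],
    [0,0,0]
  ],
  "turn": [
    [0,0,0],
    [0,0,0],
    [0,0,0]
  ]
}}

```text
clock: 9.52
position: [0.5355, -0.2906, 0.052]
ee_rot: [0.937, 0.349, -0.001, 0.001]
ft_force: [8.7, -11.0, -28.3]
grip_width: 0.522
```

```bash
python3 - <<'E'
from h import *
state()
E
```

```text
t 9.52 p [ 0.5355 -0.2906  0.052 ] yaw 40.89 z [-0.001 -0.002 -1.   ] F [  8.7 -11.  -28.3] T [-2.3  -1.97  0.12] g 0.522 q [ 0.02  0.49  0.51  1.72 -0.27  1.    1.34]
```

>>> {"fn": "move_arm", "kwargs": {
  "claw": [0,0,0,0,0,0,0,0],
  "dp": [
    [0,0,0.015],
    [0,0,0.001],
    [0,0,0.001],
    [0,0,0.001],
    [0,0,0.001],
    [0,0,0.001],
    [0,0,0.001],
    [0,0,0.001]
  ],
  "turn": [
    [0,0,0.05],
    [0,0,0.12],
    [0,0,0.13],
    [0,0,0.13],
    [0,0,0.13],
    [0,0,0.13],
    [0,0,0.13],
    [0,0,0.13]
  ]
}}

```text
clock: 10.18
position: [0.5363, -0.2905, 0.0499]
ee_rot: [1.0, -0.019, 0.0, 0.001]
ft_force: [1.8, -5.1, -8.3]
grip_width: 0.522
```

```bash
python3 - <<'E'
from h import *
state();snap("top","t8",(205,150,335,250));snap("side","s8",(200,120,330,220))
E
```

```text
t 10.18 p [ 0.5363 -0.2905  0.0499] yaw -2.12 z [ 0.001 -0.002 -1.   ] F [ 1.8 -5.1 -8.3] T [-1.12 -0.49  0.17] g 0.522 q [-0.09  0.54  0.66  1.72 -0.38  1.01  0.67]
```

View pics/s8.png

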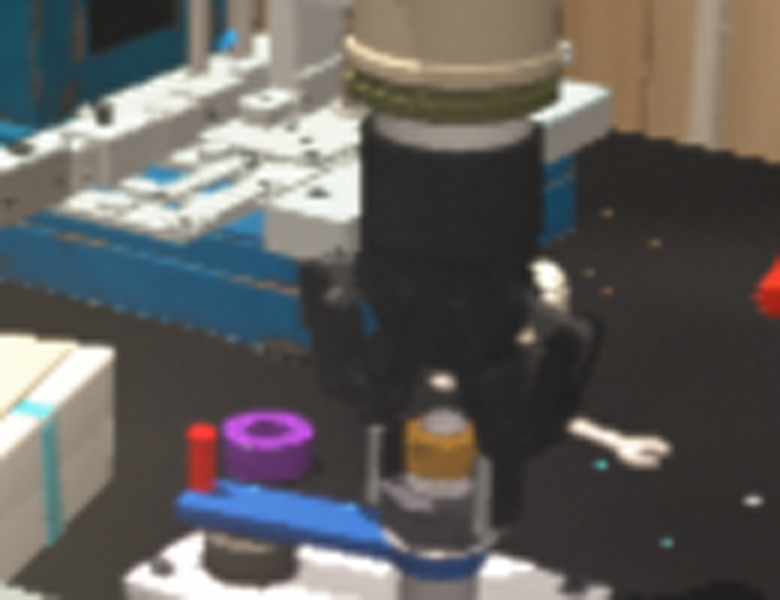

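View pics/t8.png

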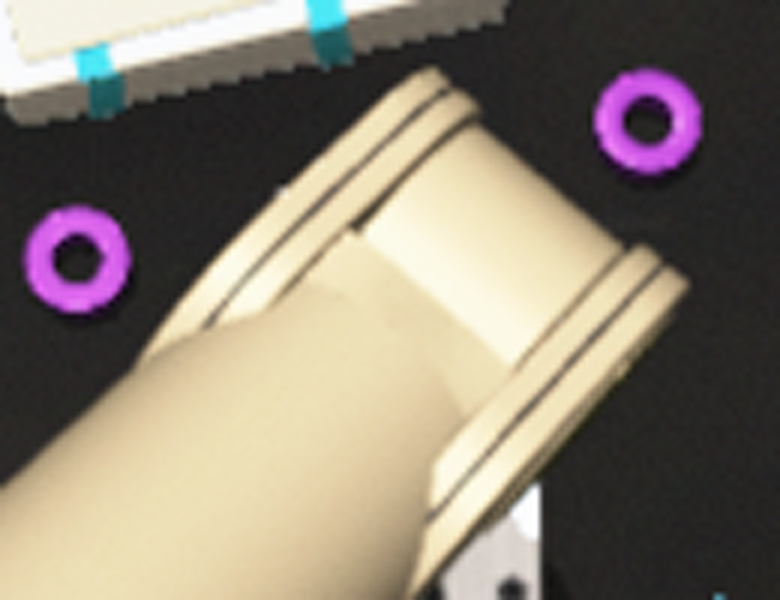

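>>> {"fn": "move_arm", "kwargs": {
  "claw": [0,0,0,0,0,0],
  "dp": [
    [0,0,0.003],
    [0,0,0.002],
    [0,0,0.001],
    [0,0,0.001],
    [0,0,0.001],
    [0,0,0.001]
  ],
  "turn": [
    [0,0,0.13],
    [0,0,0.13],
    [0,0,0.13],
    [0,0,0.13],
    [0,0,0.13],
    [0,0,0.13]
  ]
}}

```text
clock: 10.78
position: [0.5374, -0.2897, 0.0489]
ee_rot: [0.948, -0.317, 0.001, 0.0]
ft_force: [3.2, 0.2, 2.9]
grip_width: 0.523
```

```bash
python3 - <<'E'
from h import *
state()
E
```

```text
t 10.78 p [ 0.5374 -0.2897  0.0489] yaw -36.96 z [ 0.002 -0.001 -1.   ] F [3.2 0.2 2.9] T [ 0.1  -0.44  3.13] g 0.523 q [-0.19  0.58  0.8   1.73 -0.47  1.03  0.13]
```

>>> {"fn": "move_arm", "kwargs": {
  "claw": [0,0,0],
  "dp": [
    [0,0,0.001],
    [0,0,0.001],
    [0,0,0]
  ],
  "turn": [
    [0,0,0.09],
    [0,0,0.09],
    [0,0,0]
  ]
}}

```text
clock: 11.03
position: [0.5398, -0.2872, 0.049]
ee_rot: [0.925, -0.381, 0.002, -0.001]
ft_force: [6.0, 3.1, 3.7]
grip_width: 0.518
```

```bash
python3 - <<'E'
from h import *
state()
E
```

```text
t 11.03 p [ 0.5398 -0.2872  0.049 ] yaw -44.81 z [ 0.004  0.001 -1.   ] F [6.  3.1 3.7] T [ 1.1  -1.16  2.83] g 0.518 q [-0.21  0.6   0.82  1.73 -0.5   1.04  0.01]
```

>>> {"fn": "move_arm", "kwargs": {
  "claw": [1,1,1,1,1,1,1,1],
  "dp": [
    [0,0,0],
    [0,0,0],
    [0,0,0],
    [0,0,-0.05],
    [0,0,-0.1],
    [0,0,-0.1],
    [0,0,-0.1],
    [0,0,-0.08]
  ],
  "turn": [
    [0,0,0],
    [0,0,0],
    [0,0,0],
    [0,0,0],
    [0,0,0],
    [0,0,0],
    [0,0,0],
    [0,0,0]
  ]
}}

```text
clock: 11.7
position: [0.5361, -0.2905, 0.1361]
ee_rot: [0.924, -0.384, 0.001, 0.0]
ft_force: [0.2, -0.0, 1.3]
grip_width: 1.0
```

```bash
python3 - <<'E'
from h import *
state();plan((.65,-.30,.14),41,14)
E
```

```text
t 11.7 p [ 0.5361 -0.2905  0.1361] yaw -45.1 z [ 0.001 -0.001 -1.   ] F [ 0.2 -0.   1.3] T [-0.03 -0.04  0.  ] g 1.0 q [-0.26  0.49  0.9   1.66 -0.41  1.19 -0.05]
0 [0.0311, -0.0264, -0.0014] [0.0, -0.0001, -0.1367]
1 [0.0338, -0.0229, -0.0014] [0.0, -0.0001, -0.1367]
2 [0.0361, -0.0192, -0.0014] [0.0, -0.0001, -0.1367]
3 [0.0379, -0.0152, -0.0014] [0.0, -0.0001, -0.1367]
4 [0.0393, -0.0111, -0.0014] [0.0, -0.0001, -0.1367]
5 [0.0403, -0.0068, -0.0014] [0.0, -0.0001, -0.1367]
6 [0.0408, -0.0024, -0.0014] [0.0, -0.0001, -0.1367]
7 [0.0408, 0.002, -0.0014] [0.0, -0.0001, -0.1367]
8 [0.0403, 0.0063, -0.0014] [0.0, -0.0001, -0.1367]
9 [0.0394, 0.0106, -0.0014] [0.0, -0.0001, -0.1367]
10 [0.0381, 0.0148, -0.0014] [0.0, -0.0001, -0.1367]
11 [0.0363, 0.0188, -0.0014] [0.0, -0.0001, -0.1367]
12 [0.0341, 0.0225, -0.0014] [0.0, -0.0001, -0.1367]
13 [0.0314, 0.026, -0.0014] [0.0, -0.0001, -0.1367]
```

>>> {"fn": "move_arm", "kwargs": {
  "claw": [1,1,1,1,1,1,1,1],
  "dp": [
    [0.031,-0.026,0],
    [0.034,-0.023,0],
    [0.036,-0.019,0],
    [0.038,-0.015,0],
    [0.039,-0.011,0],
    [0.04,-0.007,0],
    [0.041,-0.002,0],
    [0.041,0.002,0]
  ],
  "turn": [
    [0,0,-0.137],
    [0,0,-0.137],
    [0,0,-0.137],
    [0,0,-0.137],
    [0,0,-0.137],
    [0,0,-0.137],
    [0,0,-0.137],
    [0,0,-0.137]
  ]
}}

```text
clock: 12.37
position: [0.6012, -0.2958, 0.1346]
ee_rot: [0.999, 0.04, 0.0, 0.0]
ft_force: [0.8, 0.1, -0.6]
grip_width: 1.0
```

>>> {"fn": "move_arm", "kwargs": {
  "claw": [1,1,1,1,1,1],
  "dp": [
    [0.04,0.006,0],
    [0.039,0.011,0],
    [0.038,0.015,0],
    [0.036,0.019,0],
    [0.034,0.023,0],
    [0.031,0.026,0]
  ],
  "turn": [
    [0,0,-0.137],
    [0,0,-0.137],
    [0,0,-0.137],
    [0,0,-0.137],
    [0,0,-0.137],
    [0,0,-0.137]
  ]
}}

```text
clock: 12.87
position: [0.6498, -0.3001, 0.1346]
ee_rot: [0.935, 0.354, -0.0, 0.0]
ft_force: [0.3, 0.5, -0.2]
grip_width: 1.001
```

```bash
python3 - <<'E'
from h import *
state();snap("top","t9",(240,170,300,245),8);snap("side","s9",(225,170,310,225),8)
E
```

```text
t 12.87 p [ 0.6498 -0.3001  0.1346] yaw 41.52 z [ 0.    -0.001 -1.   ] F [ 0.3  0.5 -0.2] T [0.04 0.   0.03] g 1.001 q [ 0.03  0.63  0.52  1.33 -0.31  1.26  1.29]
```

View pics/t9.png

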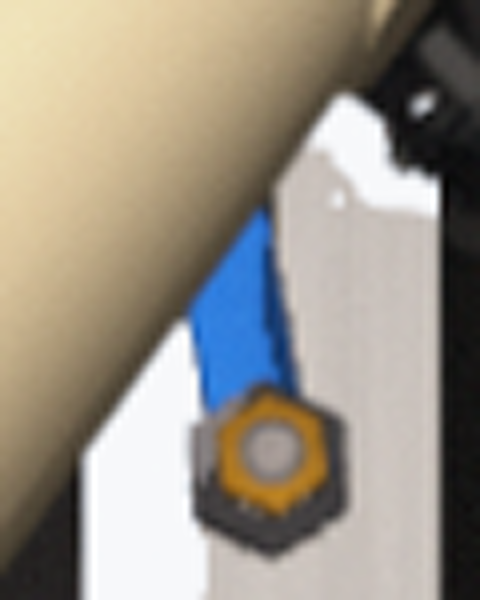

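View pics/s9.png

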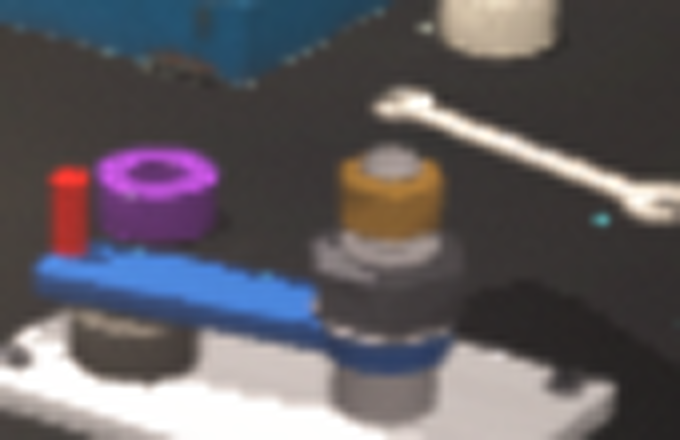

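```bash
python3 - <<'E'
from h import *
plan((.5355,-.2903,.13),90,12)
E
```

```text
0 [-0.0333, -0.0346, 0.0018] [0.0001, 0.0, -0.09]
1 [-0.0308, -0.0368, 0.0018] [0.0001, 0.0, -0.09]
2 [-0.0281, -0.0389, 0.0018] [0.0001, 0.0, -0.09]
3 [-0.0253, -0.0408, 0.0018] [0.0001, 0.0, -0.09]
4 [-0.0223, -0.0425, 0.0018] [0.0001, 0.0, -0.09]
5 [-0.0193, -0.044, 0.0018] [0.0001, 0.0, -0.09]
6 [-0.0161, -0.0452, 0.0018] [0.0001, 0.0, -0.09]
7 [-0.0129, -0.0462, 0.0018] [0.0001, 0.0, -0.09]
8 [-0.0096, -0.047, 0.0018] [0.0001, 0.0, -0.09]
9 [-0.0062, -0.0476, 0.0018] [0.0001, 0.0, -0.09]
10 [-0.0029, -0.0479, 0.0018] [0.0001, 0.0, -0.09]
11 [0.0005, -0.048, 0.0018] [0.0001, 0.0, -0.09]
```

>>> {"fn": "move_arm", "kwargs": {
  "claw": [1,1,1,1,1,1,1,1],
  "dp": [
    [-0.033,-0.035,0],
    [-0.031,-0.037,0],
    [-0.028,-0.039,0],
    [-0.025,-0.041,0],
    [-0.022,-0.042,0],
    [-0.019,-0.044,0],
    [-0.016,-0.045,0],
    [-0.013,-0.046,0]
  ],
  "turn": [
    [0,0,-0.09],
    [0,0,-0.09],
    [0,0,-0.09],
    [0,0,-0.09],
    [0,0,-0.09],
    [0,0,-0.09],
    [0,0,-0.09],
    [0,0,-0.09]
  ]
}}

```text
clock: 13.63
position: [0.5722, -0.2931, 0.1342]
ee_rot: [0.801, 0.599, -0.0, 0.0]
ft_force: [-0.9, -0.1, 0.4]
grip_width: 1.004
```

>>> {"fn": "move_arm", "kwargs": {
  "claw": [1,1,1,1,1],
  "dp": [
    [-0.01,-0.047,0],
    [-0.006,-0.048,0],
    [-0.003,-0.048,0],
    [0,-0.048,0],
    [0,0,0]
  ],
  "turn": [
    [0,0,-0.09],
    [0,0,-0.09],
    [0,0,-0.09],
    [0,0,-0.09],
    [0,0,0]
  ]
}}

```text
clock: 14.05
position: [0.5329, -0.2905, 0.1343]
ee_rot: [0.709, 0.705, -0.0, -0.0]
ft_force: [0.7, 0.3, 0.2]
grip_width: 1.0
```

```bash
python3 - <<'E'
from h import *
state();plan((.5357,-.2905,.051),90,8)
E
```

```text
t 14.05 p [ 0.5329 -0.2905  0.1343] yaw 89.72 z [-0.001 -0.    -1.   ] F [0.7 0.3 0.2] T [-0.08  0.04 -0.02] g 1.0 q [ 0.11  0.38  0.39  1.65 -0.15  1.15  2.11]
0 [0.0, 0.0018, 0.052] [-0.0001, 0.0, -0.0008]
1 [0.0, 0.0018, 0.052] [-0.0001, 0.0, -0.0008]
2 [0.0, 0.0018, 0.052] [-0.0001, 0.0, -0.0008]
3 [0.0, 0.0018, 0.052] [-0.0001, 0.0, -0.0008]
4 [0.0, 0.0018, 0.052] [-0.0001, 0.0, -0.0008]
5 [0.0, 0.0018, 0.052] [-0.0001, 0.0, -0.0008]
6 [0.0, 0.0018, 0.052] [-0.0001, 0.0, -0.0008]
7 [0.0, 0.0018, 0.052] [-0.0001, 0.0, -0.0008]
```

>>> {"fn": "move_arm", "kwargs": {
  "claw": [1,1,1,1,1,1,1,1],
  "dp": [
    [0,0.007,0.04],
    [0,0.007,0.05],
    [0,0,0.06],
    [0,0,0.06],
    [0,0,0.06],
    [0,0,0.06],
    [0,0,0.06],
    [0,0,0.025]
  ],
  "turn": [
    [0,0,0],
    [0,0,0],
    [0,0,0],
    [0,0,0],
    [0,0,0],
    [0,0,0],
    [0,0,0],
    [0,0,0]
  ]
}}

```text
clock: 14.72
position: [0.537, -0.2891, 0.0481]
ee_rot: [0.708, 0.706, -0.001, -0.001]
ft_force: [-0.4, 0.3, 0.1]
grip_width: 1.002
```

>>> {"fn": "move_arm", "kwargs": {
  "claw": [0,0,0,0,0,0,0],
  "dp": [
    [0,0,0],
    [0,0,0],
    [0,0,0],
    [0,0,0],
    [0,0,0],
    [0,0,0],
    [0,0,0]
  ],
  "turn": [
    [0,0,0],
    [0,0,0],
    [0,0,0],
    [0,0,0],
    [0,0,0],
    [0,0,0],
    [0,0,0]
  ],
  "grip_force": 60
}}

```text
clock: 15.3
position: [0.5384, -0.2913, 0.0524]
ee_rot: [0.708, 0.706, -0.0, 0.002]
ft_force: [-2.0, -3.3, 6.1]
grip_width: 0.529
```

```bash
python3 - <<'E'
from h import *
state()
E
```

```text
t 15.3 p [ 0.5384 -0.2913  0.0524] yaw 89.84 z [ 0.002 -0.002 -1.   ] F [-2.  -3.3  6.1] T [-0.79  0.46  0.25] g 0.529 q [ 0.13  0.48  0.37  1.7  -0.2   1.    2.13]
```

>>> {"fn": "move_arm", "kwargs": {
  "claw": [0,0,0],
  "dp": [
    [0,0,0],
    [0,0,0],
    [0,0,0]
  ],
  "turn": [
    [0,0,0.07],
    [0,0,0.07],
    [0,0,0]
  ]
}}

```text
clock: 15.55
position: [0.5384, -0.2915, 0.0523]
ee_rot: [0.746, 0.666, -0.001, 0.002]
ft_force: [-2.2, -6.5, 4.4]
grip_width: 0.53
```

```bash
python3 - <<'E'
from h import *
state()
E
```

```text
t 15.55 p [ 0.5384 -0.2915  0.0523] yaw 83.56 z [ 0.002 -0.004 -1.   ] F [-2.2 -6.5  4.4] T [-1.25  0.61  2.39] g 0.53 q [ 0.11  0.48  0.39  1.71 -0.21  1.    2.03]
```

>>> {"fn": "move_arm", "kwargs": {
  "claw": [0,0,0],
  "dp": [
    [0,0,0],
    [0,0,0],
    [0,0,0]
  ],
  "turn": [
    [0,0,0.07],
    [0,0,0.07],
    [0,0,0]
  ]
}}

```text
clock: 15.8
position: [0.5405, -0.2919, 0.0527]
ee_rot: [0.781, 0.625, 0.0, 0.004]
ft_force: [6.7, -9.6, -1.3]
grip_width: 0.527
```

```bash
python3 - <<'E'
from h import *
state()
E
```

```text
t 15.8 p [ 0.5405 -0.2919  0.0527] yaw 77.34 z [ 0.006 -0.006 -1.   ] F [ 6.7 -9.6 -1.3] T [-2.02 -1.67  2.57] g 0.527 q [ 0.1   0.48  0.41  1.7  -0.22  0.99  1.93]
```

>>> {"fn": "move_arm", "kwargs": {
  "claw": [1,1,1,1,1,1,1,1],
  "dp": [
    [0,0,0],
    [0,0,0],
    [0,0,0],
    [0,0,-0.05],
    [0,0,-0.05],
    [0,0,-0.05],
    [0,0,0],
    [0,0,0]
  ],
  "turn": [
    [0,0,0],
    [0,0,0],
    [0,0,0],
    [0,0,-0.11],
    [0,0,-0.11],
    [0,0,-0.11],
    [0,0,-0.11],
    [0,0,0]
  ]
}}

```text
clock: 16.47
position: [0.5381, -0.2896, 0.0814]
ee_rot: [0.661, 0.751, 0.0, 0.0]
ft_force: [-0.5, -0.1, -0.8]
grip_width: 0.999
```

```bash
python3 - <<'E'
from h import *
state();plan((.5355,-.2904,.078),97.5,1);im=snap("side","s10",(225,150,310,225),8)
E
```

```text
t 16.47 p [ 0.5381 -0.2896  0.0814] yaw 97.3 z [ 0.001  0.    -1.   ] F [-0.5 -0.1 -0.8] T [-0.   -0.02 -0.06] g 0.999 q [ 0.14  0.44  0.35  1.68 -0.17  1.05  2.24]
0 [-0.0024, -0.0134, 0.0171] [0.0013, -0.0001, -0.0043]
```

View pics/s10.png

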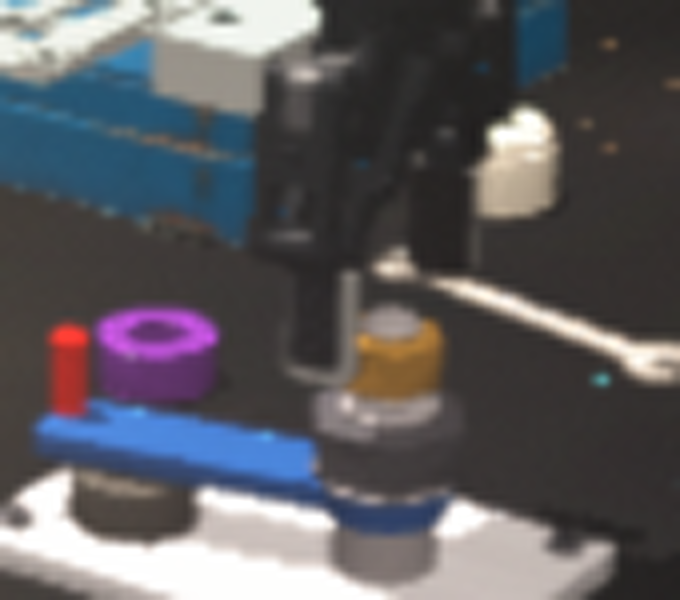

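>>> {"fn": "move_arm", "kwargs": {
  "claw": [1,1,0,0,0,0,0,0],
  "dp": [
    [-0.002,-0.013,0.017],
    [0,0,0],
    [0,0,0],
    [0,0,0],
    [0,0,0],
    [0,0,0],
    [0,0,0],
    [0,0,0]
  ],
  "turn": [
    [0,0,0],
    [0,0,0],
    [0,0,0],
    [0,0,0],
    [0,0,0],
    [0,0,0],
    [0,0,0],
    [0,0,0]
  ],
  "grip_force": 30
}}

```text
clock: 17.18
position: [0.5357, -0.2915, 0.0778]
ee_rot: [0.662, 0.749, -0.0, 0.001]
ft_force: [1.0, -3.3, 1.0]
grip_width: 0.337
```

```bash
python3 - <<'E'
from h import *
state();im=snap("side","s11",(225,150,310,225),8)
E
```

```text
t 17.18 p [ 0.5357 -0.2915  0.0778] yaw 97.03 z [ 0.001 -0.002 -1.   ] F [ 1.  -3.3  1. ] T [-0.69 -0.15 -0.12] g 0.337 q [ 0.14  0.44  0.35  1.69 -0.17  1.04  2.24]
```

View pics/s11.png

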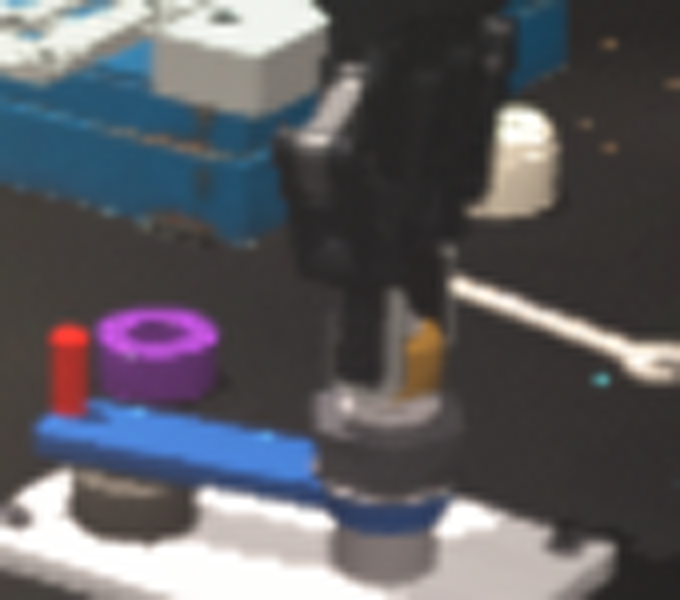

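>>> {"fn": "move_arm", "kwargs": {
  "claw": [0,0,0,0,0,0,0,0],
  "dp": [
    [0,0,0.001],
    [0,0,0.001],
    [0,0,0.001],
    [0,0,0.001],
    [0,0,0.001],
    [0,0,0.001],
    [0,0,0.001],
    [0,0,0.001]
  ],
  "turn": [
    [0,0,0.1],
    [0,0,0.15],
    [0,0,0.15],
    [0,0,0.15],
    [0,0,0.15],
    [0,0,0.15],
    [0,0,0.15],
    [0,0,0.15]
  ]
}}

```text
clock: 17.9
position: [0.5359, -0.291, 0.0761]
ee_rot: [0.924, 0.383, 0.0, 0.001]
ft_force: [1.9, -3.0, 1.0]
grip_width: 0.344
```

```bash
python3 - <<'E'
from h import *
state()
E
```

```text
t 17.9 p [ 0.5359 -0.291   0.0761] yaw 44.99 z [ 0.001 -0.001 -1.   ] F [ 1.9 -3.   1. ] T [-0.81 -0.42  0.02] g 0.344 q [ 0.01  0.47  0.53  1.7  -0.26  1.05  1.41]
```

>>> {"fn": "move_arm", "kwargs": {
  "claw": [0,0,0,0,0,0,0,0],
  "dp": [
    [0,0,0.001],
    [0,0,0.001],
    [0,0,0.001],
    [0,0,0.001],
    [0,0,0.001],
    [0,0,0.001],
    [0,0,0.001],
    [0,0,0.001]
  ],
  "turn": [
    [0,0,0.15],
    [0,0,0.15],
    [0,0,0.15],
    [0,0,0.15],
    [0,0,0.15],
    [0,0,0.15],
    [0,0,0.15],
    [0,0,0.15]
  ]
}}

```text
clock: 18.57
position: [0.5364, -0.2909, 0.0745]
ee_rot: [0.997, -0.078, 0.001, 0.001]
ft_force: [4.1, -4.0, -1.9]
grip_width: 0.342
```

```bash
python3 - <<'E'
from h import *
state()
im=snap("side","s12",(225,150,310,225),8)
E
```

```text
t 18.57 p [ 0.5364 -0.2909  0.0745] yaw -8.99 z [ 0.002 -0.001 -1.   ] F [ 4.1 -4.  -1.9] T [-0.97 -0.97  0.08] g 0.342 q [-0.14  0.52  0.72  1.71 -0.38  1.06  0.55]
```

View pics/s12.png

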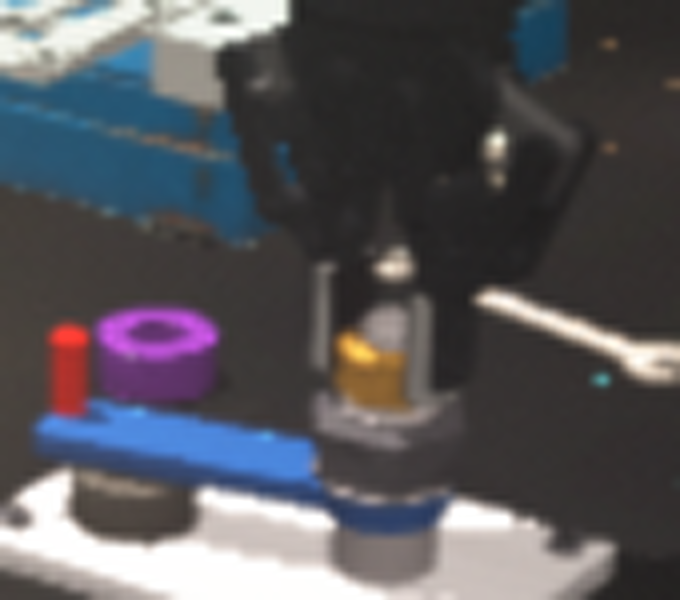

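>>> {"fn": "move_arm", "kwargs": {
  "claw": [0,0,0,0,0,0,0,0],
  "dp": [
    [0,0,0.002],
    [0,0,0.001],
    [0,0,0.001],
    [0,0,0.001],
    [0,0,0.001],
    [0,0,0.001],
    [0,0,0.001],
    [0,0,0.001]
  ],
  "turn": [
    [0,0,0.15],
    [0,0,0.15],
    [0,0,0.15],
    [0,0,0.15],
    [0,0,0.15],
    [0,0,0.15],
    [0,0,0.15],
    [0,0,0.15]
  ]
}}

```text
clock: 19.28
position: [0.5367, -0.2912, 0.0728]
ee_rot: [0.853, -0.522, 0.002, 0.0]
ft_force: [5.5, -5.8, -2.7]
grip_width: 0.345
```

```bash
python3 - <<'E'
from h import *
state()
E
```

```text
t 19.28 p [ 0.5367 -0.2912  0.0728] yaw -62.98 z [ 0.003 -0.002 -1.   ] F [ 5.5 -5.8 -2.7] T [-1.47 -1.22  0.05] g 0.345 q [-0.27  0.6   0.93  1.72 -0.53  1.09 -0.28]
```

>>> {"fn": "move_arm", "kwargs": {
  "claw": [0,0,0,0,0,0],
  "dp": [
    [0,0,0.002],
    [0,0,0.001],
    [0,0,0.001],
    [0,0,0.001],
    [0,0,0.001],
    [0,0,0.001]
  ],
  "turn": [
    [0,0,0.15],
    [0,0,0.15],
    [0,0,0.15],
    [0,0,0.15],
    [0,0,0.15],
    [0,0,0.15]
  ],
  "grip_force": 50
}}

```text
clock: 19.78
position: [0.5367, -0.2916, 0.0715]
ee_rot: [-0.619, 0.785, -0.002, 0.0]
ft_force: [5.4, -7.4, -2.7]
grip_width: 0.342
```

```bash
python3 - <<'E'
from h import *
state()
E
```

```text
t 19.78 p [ 0.5367 -0.2916  0.0715] yaw -103.48 z [ 0.003 -0.003 -1.   ] F [ 5.4 -7.4 -2.7] T [-1.84 -1.1   0.3 ] g 0.342 q [-0.36  0.69  1.07  1.72 -0.66  1.14 -0.89]
```

>>> {"fn": "move_arm", "kwargs": {
  "claw": [0,0,0,0],
  "dp": [
    [0,0,0.002],
    [0,0,0.001],
    [0,0,0.001],
    [0,0,0.001]
  ],
  "turn": [
    [0,0,0.13],
    [0,0,0.13],
    [0,0,0.13],
    [0,0,0.13]
  ]
}}

```text
clock: 20.12
position: [0.5366, -0.2918, 0.0706]
ee_rot: [-0.447, 0.894, -0.002, 0.0]
ft_force: [4.0, -7.6, -0.4]
grip_width: 0.332
```

```bash
python3 - <<'E'
from h import *
state()
im=snap("side","s13",(225,150,310,225),8)
E
```

```text
t 20.12 p [ 0.5366 -0.2918  0.0706] yaw -126.84 z [ 0.003 -0.003 -1.   ] F [ 4.  -7.6 -0.4] T [-1.87 -0.87  0.23] g 0.332 q [-0.4   0.75  1.15  1.72 -0.74  1.17 -1.24]
```

View pics/s13.png

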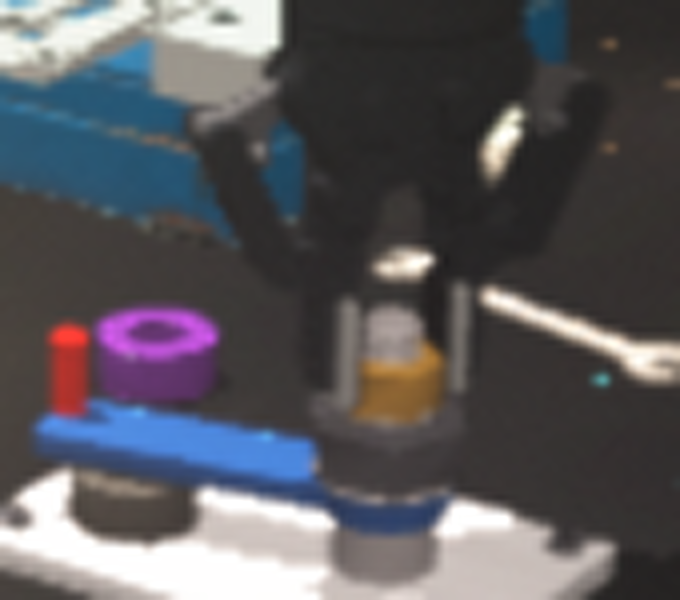

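>>> {"fn": "move_arm", "kwargs": {
  "claw": [0,0,0],
  "dp": [
    [0,0,0.001],
    [0,0,0.001],
    [0,0,0.001]
  ],
  "turn": [
    [0,0,0.13],
    [0,0,0.13],
    [0,0,0.13]
  ]
}}

```text
clock: 20.42
position: [0.5364, -0.2918, 0.0702]
ee_rot: [-0.306, 0.952, -0.002, 0.001]
ft_force: [-2.4, 0.4, 5.1]
grip_width: 0.331
```

```bash
python3 - <<'E'
from h import *
state()
E
```

```text
t 20.42 p [ 0.5364 -0.2918  0.0702] yaw -144.34 z [ 0.002 -0.003 -1.   ] F [-2.4  0.4  5.1] T [0.33 0.88 1.1 ] g 0.331 q [-0.42  0.8   1.21  1.72 -0.8   1.2  -1.51]
```

>>> {"fn": "move_arm", "kwargs": {
  "claw": [0,0],
  "dp": [
    [0,0,0],
    [0,0,0]
  ],
  "turn": [
    [0,0,0.12],
    [0,0,0]
  ]
}}

```text
clock: 20.58
position: [0.5361, -0.2912, 0.0701]
ee_rot: [-0.261, 0.965, -0.001, -0.0]
ft_force: [0.4, -3.8, 7.2]
grip_width: 0.332
```

```bash
python3 - <<'E'
from h import *
state()
E
```

```text
t 20.58 p [ 0.5361 -0.2912  0.0701] yaw -149.71 z [ 0.001 -0.003 -1.   ] F [ 0.4 -3.8  7.2] T [-0.76  0.17  1.65] g 0.332 q [-0.43  0.81  1.23  1.72 -0.81  1.21 -1.6 ]
```

>>> {"fn": "move_arm", "kwargs": {
  "claw": [1,1,1,1,1,1,1,1],
  "dp": [
    [0,0,0],
    [0,0,0],
    [0,0,0],
    [0,0,0],
    [0,0,-0.07],
    [0,0,-0.1],
    [0,0,-0.1],
    [0,0,-0.1]
  ],
  "turn": [
    [0,0,0],
    [0,0,0],
    [0,0,0],
    [0,0,0],
    [0,0,0],
    [0,0,0],
    [0,0,0],
    [0,0,0]
  ]
}}

```text
clock: 21.25
position: [0.5352, -0.2904, 0.145]
ee_rot: [-0.263, 0.965, -0.0, -0.0]
ft_force: [0.6, 0.5, 0.5]
grip_width: 1.001
```

```bash
python3 - <<'E'
from h import *
state();plan((.50,-.15,.17),-60,14)
E
```

```text
t 21.25 p [ 0.5352 -0.2904  0.145 ] yaw -149.54 z [-0. -0. -1.] F [0.6 0.5 0.5] T [ 0.08 -0.06 -0.01] g 1.001 q [-0.46  0.72  1.28  1.66 -0.71  1.32 -1.66]
0 [-0.0146, 0.0496, -0.0089] [0.0, -0.0, -0.1421]
1 [-0.02, 0.0477, -0.0089] [0.0, -0.0, -0.1421]
2 [-0.0252, 0.0451, -0.0089] [0.0, -0.0, -0.1421]
3 [-0.0301, 0.042, -0.0089] [0.0, -0.0, -0.1421]
4 [-0.0346, 0.0384, -0.0089] [0.0, -0.0, -0.1421]
5 [-0.0386, 0.0343, -0.0089] [0.0, -0.0, -0.1421]
6 [-0.0422, 0.0298, -0.0089] [0.0, -0.0, -0.1421]
7 [-0.0453, 0.0249, -0.0089] [0.0, -0.0, -0.1421]
8 [-0.0478, 0.0197, -0.0089] [0.0, -0.0, -0.1421]
9 [-0.0497, 0.0143, -0.0089] [0.0, -0.0, -0.1421]
10 [-0.051, 0.0087, -0.0089] [0.0, -0.0, -0.1421]
11 [-0.0516, 0.0029, -0.0089] [0.0, -0.0, -0.1421]
12 [-0.0516, -0.0028, -0.0089] [0.0, -0.0, -0.1421]
13 [-0.051, -0.0086, -0.0089] [0.0, -0.0, -0.1421]
```

>>> {"fn": "move_arm", "kwargs": {
  "claw": [1,1,1,1,1,1,1,1],
  "dp": [
    [-0.015,0.05,-0.01],
    [-0.02,0.048,-0.01],
    [-0.025,0.045,-0.01],
    [-0.03,0.042,-0.01],
    [-0.035,0.038,-0.01],
    [-0.039,0.034,-0.01],
    [-0.042,0.03,-0.01],
    [-0.045,0.025,-0.01]
  ],
  "turn": [
    [0,0,-0.14],
    [0,0,-0.14],
    [0,0,-0.14],
    [0,0,-0.14],
    [0,0,-0.14],
    [0,0,-0.14],
    [0,0,-0.14],
    [0,0,-0.14]
  ]
}}

```text
clock: 21.92
position: [0.5156, -0.2097, 0.1603]
ee_rot: [-0.651, 0.759, -0.0, 0.0]
ft_force: [-0.4, -0.7, 0.5]
grip_width: 0.999
```

>>> {"fn": "move_arm", "kwargs": {
  "claw": [1,1,1,1,1,1,1,1],
  "dp": [
    [-0.048,0.02,-0.01],
    [-0.05,0.014,-0.01],
    [-0.051,0.009,-0.01],
    [-0.052,0.003,-0.01],
    [-0.052,-0.003,-0.01],
    [-0.051,-0.009,-0.01],
    [-0.05,-0.015,0],
    [-0.05,-0.015,0]
  ],
  "turn": [
    [0,0,-0.14],
    [0,0,-0.14],
    [0,0,-0.14],
    [0,0,-0.14],
    [0,0,-0.14],
    [0,0,-0.14],
    [0,0,0],
    [0,0,0]
  ]
}}

```text
clock: 22.58
position: [0.4973, -0.1288, 0.1722]
ee_rot: [0.86, -0.51, 0.0, -0.001]
ft_force: [-0.7, 0.6, 0.4]
grip_width: 1.003
```

```bash
python3 - <<'E'
from h import *
state();snap("top","t14",(205,150,335,250));snap("side","s14",(225,150,310,225),8)
E
```

```text
t 22.58 p [ 0.4973 -0.1288  0.1722] yaw -61.33 z [ 0.001  0.001 -1.   ] F [-0.7  0.6  0.4] T [-0.01  0.05  0.04] g 1.003 q [-0.87  0.23  1.18  1.88 -0.24  1.18 -0.68]
```

View pics/t14.png

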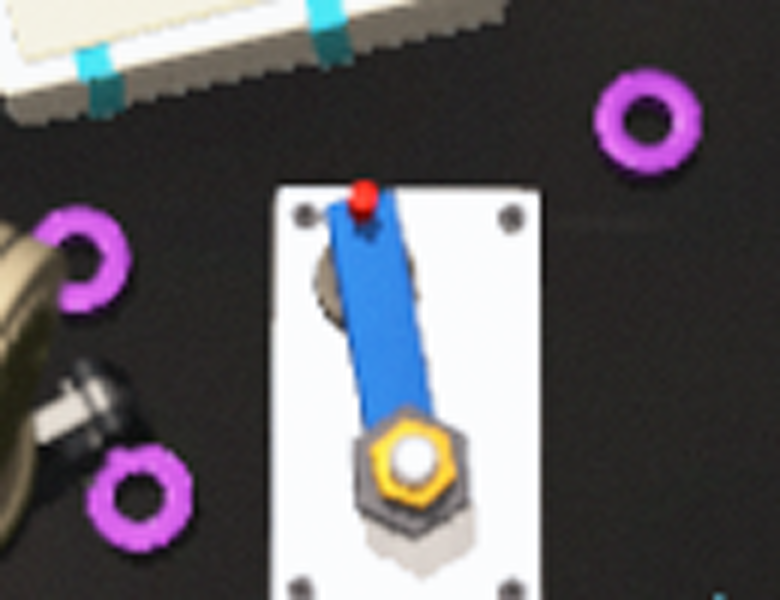

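View pics/s14.png

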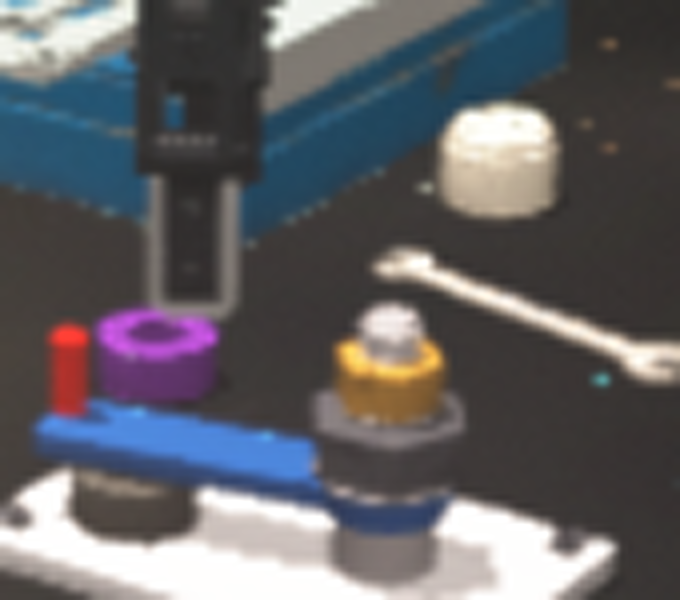

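```bash
python3 - <<'E'
from h import *
f=lambda U,V:((U+.5)/6-.5+205,(V+.5)/6-.5+150)
p=onz("top",*f(365,193),.072);S=np.array([.5355,-.2905]);d=p[:2]-S;print(p,np.linalg.norm(d),np.degrees(np.arctan2(d[1],d[0])))
pad=S+.085*d/np.linalg.norm(d);print(pad,pad-[.6190,-.2725])
E
```

```text
[ 0.64484158 -0.27069763  0.072     ] 0.11112026751634987 10.265318654815179
[ 0.61913941 -0.27535244] [ 0.00013941 -0.00285244]
```

The pad is about 3 mm from the collar's centre (12 mm allowed). Both nuts are against their stops, the collar hasn't moved and the arm is clear, so I'm handing in.

```bash
python3 - <<'E'
from h import *
print(manip.hand_in());state()
E
```

```text
the job is handed in; nothing more can be done
None
the job is handed in; nothing more can be done
```

I swung the strap over the collar by its pin, seated the lower nut, then ran the jam nut down and tightened it. The job was handed in at about 22.7 s; no verdict was reported.

- **Strap:** the last top picture puts the pad about 3 mm from the collar's centre (12 mm allowed). During the swing the pin slid to the edge of the pads, with about 28 N of side force. I released it there, and the strap stayed in place.
- **Lower nut:** it came to a hard stop at about 3 N m. It had turned only about 71–78°, against the 86° a start from zero would need. I gripped it again in another position and it resisted at once (2.4–2.6 N m), so I took it as seated.
- **Jam nut:** I turned it about 240° in one stroke. The torque rose to about 0.25 N m over the last 40° or so, then climbed to 1.65 N m at the hard stop. The last side picture shows no gap at the spring washer.
- **Other checks:** the last pictures show the collar where it began and the spanner undisturbed, with the gripper open and clear. The arm never went near the brass bush or the tape, but I did not measure them again at the end.

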